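# Build a thread pack in the banding jig

## Task

Make up one thread pack in the banding jig, ready for its strap: lower the tray of spools into the pocket right way up, then the open spacer frame on the tray's rim, then the solid cover board on the frame, each sitting flat and square between the steel stops, without tipping the tray or dropping or forcing any layer. Then push the loose aluminium keeper bar along the jig board until it lies flat against the front edges of both end stops, closing the pocket, centred about evenly across the two stops. Leave the thread cone, the king spool and the tape roll where they stand.

Things in the scene. Friction and masses are not known exactly. Their poses are not given: they have to be found in the camera images.
- jig: Banding jig fixed to the bench: plywood board 250 x 240 x 12 mm (x, y, z) with dark steel stops forming a pocket open at the front (-x, the robot's side). Origin on the bench under the pocket's centre; the board spans x -175 to +75, y -120 to +120 mm. x points from the open front to the back rail, y along the pocket, z up. A black strap groove (look only) runs along x through the middle.
- pocket (a point): Centre of the pocket's floor, 12 mm above the bench, axes as jig. End stops: inner faces y = +-77.5 mm (155 mm apart), 8 mm thick, from x -34 (front edges, which the keeper meets) to +44. Back rail: inner face x = +34, with a free gap for a finger at y -30 to +30. All 42 mm high above the floor, the top 8 mm flared outward 30 degrees. Open in front of x = -34.
- tray: Pale wooden tray 64 x 150 x 20 mm (x, y, z), walls 4.5 mm, with five thread spools (26 mm across, 46 mm long, fixed in it) lying across it side by side, 10.5 mm proud of the rim, within +-23 mm in x and +-67 mm in y. Origin at the centre of its underside, y along its length, z up. About 0.22 kg. Either end may face either way.
- spacer: Open rectangular frame of pale wood, 64 x 150 mm outside, 55 x 141 mm inside, 16 mm thick. It sits on the tray's rim, around the proud spools. Origin at the centre of its underside, y along its length, z up. About 0.05 kg.
- cover: Solid pale wooden board 64 x 150 x 14 mm with a blank paper panel on its top. It sits on the spacer frame. Origin at the centre of its underside, y along its length, z up. About 0.09 kg.
- keeper: Loose straight aluminium box-section bar 40 x 200 x 42 mm (x by y by z) that lies on the jig board in front of the pocket, askew. Origin at the centre of its underside, y along its length, z up. About 0.35 kg; it slides with a push of 1 to 4 N. Home, its +x face lies against the front edges of both end stops, its origin 54 mm in front of the pocket's centre.
- cone: Bystander: upright cone of thread 172 mm tall, 106 mm across at the foot, origin at the centre of its foot.
- king_spool: Bystander: upright slim thread spool 106 mm tall on a flared foot 68 mm across, origin at the centre of its foot.
- tape: Bystander: cardboard-coloured roll of tape lying flat, 110 mm across, 30 mm high, origin at the centre of its underside.

How it is judged:
On the way, in this order (a step that is already met when the one before it is completed fails the run):
1. the tray sits flat on the pocket's floor between the stops (x of tray in the frame of pocket between -0.01 and 0.01 m and y of tray in the frame of pocket between -0.004 and 0.004 m and z of tray in the frame of pocket between -0.003 and 0.003 m and angle between the y axis of tray and the y axis of pocket, either way round below 0.09 rad and angle between tray's own z axis and vertical below 0.05 rad), for 0.2 s.
2. the spacer frame lies flat on the tray's rim (all of step 1 and x of spacer in the frame of pocket between -0.01 and 0.01 m and y of spacer in the frame of pocket between -0.004 and 0.004 m and z of spacer in the frame of pocket between 0.017 and 0.023 m and angle between the y axis of spacer and the y axis of pocket, either way round below 0.09 rad and angle between spacer's own z axis and vertical below 0.05 rad), for 0.2 s.
3. the cover board lies flat on the spacer frame (all of step 2 and x of cover in the frame of pocket between -0.01 and 0.01 m and y of cover in the frame of pocket between -0.004 and 0.004 m and z of cover in the frame of pocket between 0.033 and 0.039 m and angle between the y axis of cover and the y axis of pocket, either way round below 0.09 rad and angle between cover's own z axis and vertical below 0.05 rad), for 0.2 s.
4. the keeper bar lies flat against both end stops (x of keeper in the frame of pocket between -0.057 and -0.051 m and y of keeper in the frame of pocket between -0.018 and 0.018 m and z of keeper in the frame of pocket between -0.003 and 0.003 m and angle between the y axis of keeper and the y axis of pocket, either way round below 0.03 rad and angle between keeper's own z axis and vertical below 0.04 rad), for 0.2 s.
At the end, for the whole second after the job is handed in: Tray, spacer, cover stacked upright in the pocket: each within 3.5 mm of its centre across and 4 mm along it, 3 mm of its seated height, 2.3 degrees of square, 2.6 of level. Keeper on the board, within 3 mm of the stops, 1.7 degrees of parallel, 18 mm of centred. All at rest (all of step 4 and x of tray in the frame of pocket between -0.0035 and 0.0035 m and y of tray in the frame of pocket between -0.004 and 0.004 m and z of tray in the frame of pocket between -0.003 and 0.003 m and angle between the y axis of each of tray, spacer, cover and the y axis of pocket, either way round below 0.04 rad and angle between each of tray, spacer, cover's own z axis and vertical below 0.045 rad and x of spacer in the frame of pocket between -0.0035 and 0.0035 m and y of spacer in the frame of pocket between -0.004 and 0.004 m and z of spacer in the frame of pocket between 0.017 and 0.023 m and x of cover in the frame of pocket between -0.0035 and 0.0035 m and y of cover in the frame of pocket between -0.004 and 0.004 m and z of cover in the frame of pocket between 0.033 and 0.039 m and linear speed of each of tray, spacer, cover, keeper below 0.02 m/s); the robot touches nothing.
It fails at once if the tray is tipped more than 30 degrees (its spools would roll out) (angle between tray's own z axis and vertical above 0.52 rad).
It fails at once if a layer is forced into the jig or onto the layer below with more than 40 N (contact force between any of tray, spacer, cover and jig above 40 N or contact force between spacer and tray above 40 N or contact force between cover and spacer above 40 N).
It fails at once if a layer is dropped (falls free of the fingers by more than about 10 mm) ((contact force between the fingers and tray below 0.1 N and linear speed of tray above 0.45 m/s) or (contact force between the fingers and spacer below 0.1 N and linear speed of spacer above 0.45 m/s) or (contact force between the fingers and cover below 0.1 N and linear speed of cover above 0.45 m/s)).
It fails at once if a bystander is shifted more than 20 mm or knocked over (distance of any of cone, king_spool, tape from where it was at the start of the episode above 0.02 m or angle between any of cone, king_spool, tape's own z axis and vertical above 0.3 rad).
It also fails if it takes over 72 s, if anything falls off the work surface, if the arm or the gripper's body presses on something with over 40 N, if the wrist force passes 120 N, or if a joint passes its speed limit or range.

## Robot

A 6-joint arm with a two-finger parallel gripper is mounted at the origin on the work surface. World frame = base frame: x ahead of the robot, y to its left, z up, the work surface at z = 0. Lengths are in m, angles in rad, forces in N, time in s.
With the tool pointing down it reaches from about 0.4 to 0.825 m from the base axis. Payload 7 kg.
Tool frame: the origin (TCP) lies at the very end of the fingers, on their centre line; the grasp point (between the pads) lies arm.hold_point_z behind it (arm.hold_point_z is the distance from the TCP to the grasp point, in m); z points along the fingers, y is the line along which they close (so a half turn about z gives the same grasp; the last joint's range is limited). The gripper opens to 88 mm and grips with 3 to 60 N. Pads are 19 mm wide; open, the fingers measure 130 mm over their backs; the gripper's body (78 mm by 193 mm) begins 47 mm behind the grasp point.
Start: joints at [-0.831, 0.359, 0.012, 0, -1.224, -0.288], TCP at [0.295, -0.607, 0.196] pointing down, gripper open.
Joint ranges: [-3.07, 3.07], [-1.43, 2.12], [-1.02, 1.25], [-3.03, 1.67], [-3.05, -0], [-3.03, 3.03]. Speed limits (rad/s): [2.39, 2.39, 3.01, 3.14, 3.14, 3.14].

## Interface

Orientations are given as [roll, pitch, yaw] about the fixed x, y, z axes, in that order (R = Rz(yaw) Ry(pitch) Rx(roll)).
In Python, from station import arm gives the robot as it stands.
- The arm moves only by the shell command python3 nudge.py [FORCE], which reads ROWS from standard input. ROWS is 1 to 20 rows, parted by semicolons, with the numbers parted by commas; each row has 5 numbers: the finger opening in m, then dx, dy, dz in units of 50 mm, then a turn about the tool's z in units of 0.2 rad; each row is the pose to reach, as a shift and turn from the pose commanded when the command began, along the tool's axes at that moment; what a row does not reach only later rows make up. A row lasts 1/12 s, in which the tool goes at most 0.0417 m and 0.125 rad, less where a joint would pass 70% of its speed; a pose out of reach is approached as far as the arm can. The fingers move at their own pace and stop on an object; FORCE is the grip in N (left out, the last holds). Time passes only in rows, so rows that do not move let the fingers close. It prints the time, the measured TCP pose, the force, the opening and the grip force at its end. Input that does not fit is refused with a message, and nothing moves.
- arm.get_state(): the state, without advancing time (a new reading comes with each control period).
- arm.grab_frame(name): name is "scene" or "top" or "wrist"; returns the picture (420x560x3 uint8, red, green, blue); there is no depth.
- arm.camera_params(name): a dict with "fx", "fy", "cx", "cy" (pixels), "T" (4x4, takes a point from camera to world coordinates); the wrist camera has in their place "hand_eye" (4x4, takes a point from camera to tool coordinates, whose origin is the TCP and whose axes are the flange's). Camera axes: x right, y down, z forward; pixel columns grow to the right and rows downward; lengths in m; the calibration is good to about 2 mm. The wrist camera is an equidistant fisheye: a pixel r from the principal point sees the ray r / f radians off the axis. A picture is of the moment at which its call begins: read the wrist's pose just before it. camera_params takes no time and is no camera call.
- arm.job_done(): hands the job in; it is judged then, once.
The state is a dict: "t": time; "q": joint angles; "qd": joint speeds; "joint_efforts": joint torques, N m; "eef_pos": TCP position; "ee_rot": TCP orientation; "force": force on the tool from outside, world axes, zero at the start; "moment": the same for the moment, N m; "width": finger opening in m; "gripper_force": force on a finger pad.
Only numpy, scipy, OpenCV 4.12 (cv2) and the standard library are available. Lean on these libraries where they do the work, as an engineer would, in place of code of your own. Each camera call takes 0.05 s, during which the arm holds its last target. There are 200 camera calls.

## Working session

There is one attempt and no reset: what is moved stays moved. The work goes in short steps, Python scripts to look and compute and a shell command to move; the robot and the scene stay as the last step left them, time stands still between calls to the robot, and variables do not carry over. Pictures are saved under pics/ and viewed, at most 10 in all, crops included, and the job is handed in when it is done.

```bash
ls; mkdir -p pics; python3 - <<'E'
from station import arm
import cv2,numpy as np
s=arm.get_state();print(s['t'],s['eef_pos'],s['ee_rot'],s['width'],arm.hold_point_z)
for n in("scene","top","wrist"):
    f=arm.grab_frame(n);cv2.imwrite(f'pics/{n}0.png',f[:,:,::-1]);p=arm.camera_params(n)
    print(n,{k:np.round(v,4).tolist() for k,v in p.items()})
E
```

```text
nudge.py
pics
station.py
0.0 [ 0.29445585 -0.60678694  0.19473507] [ 3.13996960e+00 -8.10926850e-05 -2.68990101e+00] 0.08753651981891568 0.0188
scene {'fx': 494.0843, 'fy': 494.0843, 'cx': 271.3116, 'cy': 209.7563, 'T': [[0.3525, 0.5806, -0.7339, 1.2971], [0.9358, -0.2254, 0.2711, -0.363], [-0.008, -0.7823, -0.6228, 0.7437], [0.0, 0.0, 0.0, 1.0]]}
top {'fx': 491.3951, 'fy': 491.3951, 'cx': 279.3674, 'cy': 203.1052, 'T': [[0.0141, -0.996, 0.0887, 0.3735], [-0.9997, -0.0123, 0.0207, -0.1013], [-0.0195, -0.0889, -0.9958, 1.3831], [0.0, 0.0, 0.0, 1.0]]}
wrist {'fx': 325.1923, 'fy': 325.1923, 'cx': 280.673, 'cy': 208.5921, 'hand_eye': [[0.0, -0.9664, -0.257, 0.068], [1.0, 0.0003, -0.0011, 0.0001], [0.0011, -0.257, 0.9664, -0.1897], [0.0, 0.0, 0.0, 1.0]]}
```

View pics/top0.png

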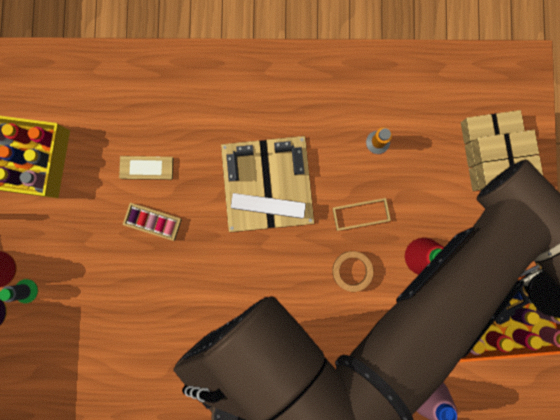

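View pics/scene0.png

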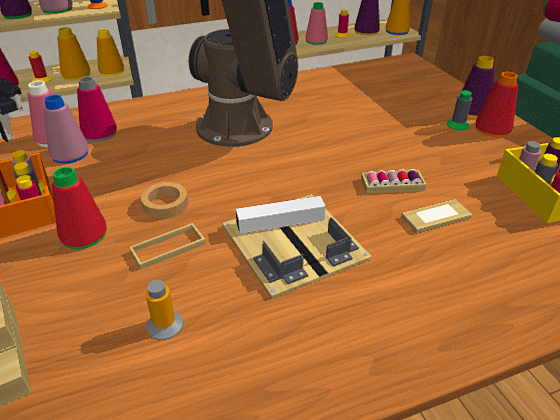

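```bash
python3 - <<'E'
import cv2,numpy as np
def crop(n,x0,y0,x1,y1,s,step):
    f=cv2.imread(f'pics/{n}0.png')[y0:y1,x0:x1];f=cv2.resize(f,None,fx=s,fy=s,interpolation=cv2.INTER_CUBIC)
    for x in range(-(-x0//step)*step,x1,step):
        cv2.line(f,((x-x0)*s,0),((x-x0)*s,6),(255,255,255),1);cv2.putText(f,str(x),((x-x0)*s+2,10),0,.35,(255,255,255),1)
    for y in range(-(-y0//step)*step,y1,step):
        cv2.line(f,(0,(y-y0)*s),(6,(y-y0)*s),(255,255,255),1);cv2.putText(f,str(y),(8,(y-y0)*s+4),0,.35,(255,255,255),1)
    return f
a=crop('top',112,135,192,245,5,10);b=crop('top',215,130,315,240,4,10)
a=cv2.resize(a,None,fx=1,fy=1)
h=max(a.shape[0],b.shape[0]);pad=lambda m:cv2.copyMakeBorder(m,0,h-m.shape[0],0,0,cv2.BORDER_CONSTANT)
cv2.imwrite('pics/c1.png',np.hstack([pad(a),pad(b)]))
c=crop('top',320,190,400,240,5,10);d=crop('scene',125,215,215,275,4,10);e=crop('scene',355,160,480,235,4,10)
h2=np.zeros((600,800,3),np.uint8);h2[:250,:400]=c;h2[:240,420:780]=d;h2[260:560,:500]=e
cv2.imwrite('pics/c2.png',h2)
E
```

```text
(no output)
```

View pics/c1.png

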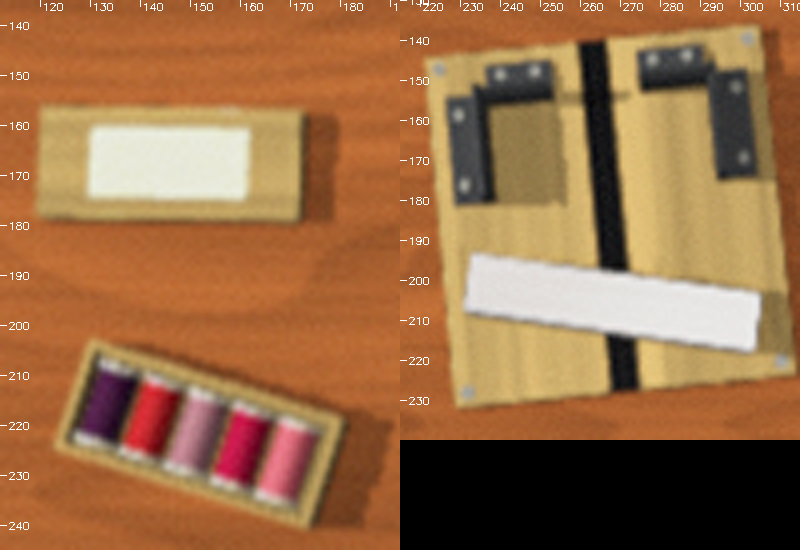

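View pics/c2.png

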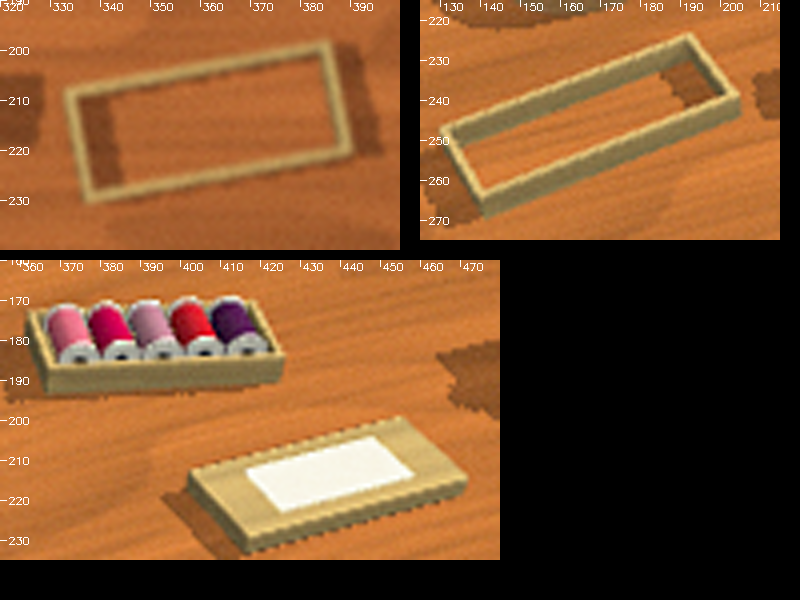

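```bash
cat >h.py <<'E'
import numpy as np
from station import arm
from scipy.optimize import least_squares
P={n:arm.camera_params(n) for n in("top","scene","wrist")}
def proj(n,X,T=None):
    p=P[n];T=p["T"] if T is None else T
    c=(np.asarray(X)-T[:3,3])@T[:3,:3]
    if n=="wrist":
        r=np.hypot(c[:,0],c[:,1]);k=np.arctan2(r,c[:,2])/r
        return np.c_[p["fx"]*k*c[:,0]+p["cx"],p["fy"]*k*c[:,1]+p["cy"]]
    return np.c_[p["fx"]*c[:,0]/c[:,2]+p["cx"],p["fy"]*c[:,1]/c[:,2]+p["cy"]]
def fit(obs,model,x0,fixz=None):
    """obs: list of (cam,T,pixels Nx2,model rows); model Nx2 in object xy; pose x,y,yaw,z"""
    def pts(v,m):
        c,s=np.cos(v[2]),np.sin(v[2]);z=v[3] if fixz is None else fixz
        return np.c_[v[0]+c*m[:,0]-s*m[:,1],v[1]+s*m[:,0]+c*m[:,1],np.full(len(m),z)]
    f=lambda v:np.concatenate([(proj(n,pts(v,model[ix]),T)-px).ravel() for n,T,px,ix in obs])
    r=least_squares(f,x0,loss='soft_l1');return r.x,np.sqrt(np.mean(f(r.x)**2))
def tool(s):
    from scipy.spatial.transform import Rotation as R
    M=np.eye(4);M[:3,:3]=R.from_euler('xyz',s['ee_rot']).as_matrix();M[:3,3]=s['eef_pos'];return M
def rect(a,b):  # corners: +x+y, +x-y, -x-y, -x+y
    return np.array([[a,b],[a,-b],[-a,-b],[-a,b]])/2
E
python3 - <<'E'
from h import *
I=np.arange(4)
def t(px,ox,oy,s,bx=0,by=0): return np.array([[ox+(x-bx+.5)/s-.5,oy+(y-by+.5)/s-.5] for x,y in px])
A=lambda p:t(p,112,135,5);B=lambda p:t(p,215,130,4,400);C=lambda p:t(p,320,190,5);D=lambda p:t(p,125,215,4,420);E=lambda p:t(p,355,160,4,0,260)
r=rect(.064,.150)
# order: far-left(+x+y), far-right, near-right, near-left ; scene sees from far side looking back
items={'tray':(A([(93,341),(346,416),(310,528),(54,450)]),E([(284,355),(47,366),(27,312),(258,303)]),r,[.45,.27,-.2,.02]),
'cover':(A([(40,107),(304,110),(300,222),(38,220)]),E([(467,479),(248,540),(188,474),(404,418)]),r,[.55,.27,0,.014]),
'spacer':(C([(65,90),(330,40),(353,153),(88,204)]),D([(740,97),(484,195),(443,130),(690,35)]),r,[.45,-.3,.2,.016]),
'jig':(B([(424,60),(757,25),(797,374),(457,408)]),None,rect(.25,.24)+[-.05,0],[.5,0,.1,.012]),
'keeper':(B([(473,252),(762,293),(755,353),(465,311)]),None,rect(.04,.2),[.42,0,-.1,.054])}
for k,(tp,sc,m,x0) in items.items():
    if sc is None: v=fit([("top",None,tp,I)],m,x0,fixz=x0[3])
    else:
        v=fit([("top",None,tp,I),("scene",None,sc,I)],m,x0)
        print('  top only',np.round(fit([("top",None,tp,I)],m,x0,fixz=x0[3])[0],4))
    print(k,np.round(v[0],4),round(v[1],2))
E
```

```text
top only [ 0.4395  0.2826 -0.2784  0.02  ]
tray [ 0.4398  0.2824 -0.2864  0.0243] 0.55
  top only [0.5918 0.3071 0.0029 0.014 ]
cover [ 0.5921  0.3077 -0.0009  0.0152] 0.39
  top only [ 0.4679 -0.3013  0.2012  0.016 ]
spacer [ 0.4678 -0.2996  0.2015  0.0178] 0.63
jig [ 0.6003 -0.0307  0.1174  0.012 ] 0.35
keeper [ 0.4859 -0.0428 -0.1295  0.054 ] 0.22
```

Units first: shifts go in units of 50 mm and turns go in units of 0.2 rad. So -0.1 m is -2, 0.736 m is 14.72, -0.833 rad is -4.165.

```bash
cat >>h.py <<'E'
def delta(x,y,z,th):  # target TCP; th = object yaw
    s=arm.get_state();M=tool(s);d=M[:3,:3].T@(np.array([x,y,z])-M[:3,3])
    tn=s['ee_rot'][2]-(th-np.pi/2);tn=(tn+np.pi)%(2*np.pi)-np.pi
    print('delta',np.round(d,4),'turn',round(tn,4),'t',round(s['t'],2));return d,tn
E
echo '0.088,0,0,-0.8,0;0.088,0,0,-1.6,0;0.088,-2,2.8,-2,-1;0.088,-10.38,14.72,-2,-4.165;0.088,-10.38,14.72,-2,-4.165;0.088,-10.38,14.72,-2,-4.165;0.088,-10.38,14.72,-2,-4.165;0.088,-10.38,14.72,-2,-4.165;0.088,-10.38,14.72,-2,-4.165;0.088,-10.38,14.72,-2,-4.165;0.088,-10.38,14.72,-2,-4.165;0.088,-10.38,14.72,-2,-4.165;0.088,-10.38,14.72,-2,-4.165;0.088,-10.38,14.72,-2,-4.165;0.088,-10.38,14.72,-2,-4.165;0.088,-10.38,14.72,-2,-4.165;0.088,-10.38,14.72,-2,-4.165;0.088,-10.38,14.72,-2,-4.165;0.088,-10.38,14.72,-2,-4.165;0.088,-10.38,14.72,-2,-4.165' | python3 nudge.py 20
python3 -c "
from h import *
delta(.4398,.2824,.12,-.286)"
```

```text
t: 1.82
eef_pos: [0.4154, 0.1347, 0.2933]
ee_rot: [-3.141, 0.001, -1.856]
force: [0.3, -0.4, 0.7]
width: 0.0876
gripper_force: 0.0
delta [-0.1485  0.0182  0.1735] turn 0.0008 t 1.82
```

```bash
echo '0.088,-0.708,0.08,0.8,0;0.088,-1.408,0.17,1.6,0;0.088,-2.1,0.25,2.4,0;0.088,-2.8,0.34,3.2,0;0.088,-2.97,0.364,3.47,0;0.088,-2.97,0.364,3.47,0;0.088,-2.97,0.364,3.47,0;0.088,-2.97,0.364,3.47,0;0.088,-2.97,0.364,3.47,0;0.088,-2.97,0.364,3.47,0' | python3 nudge.py
cat >>h.py <<'E'
def wristshot(name,draw=None,scale=1):
    import cv2
    s=arm.get_state();f=arm.grab_frame("wrist");T=tool(s)@P["wrist"]["hand_eye"]
    np.save(f'pics/{name}.npy',T);cv2.imwrite(f'pics/{name}.png',f[:,:,::-1]);return f,T
def overlay(name,polys,out,box,s):
    import cv2
    T=np.load(f'pics/{name}.npy');f=cv2.imread(f'pics/{name}.png')
    x0,y0,x1,y1=box;f=cv2.resize(f[y0:y1,x0:x1],None,fx=s,fy=s,interpolation=cv2.INTER_CUBIC)
    for v,m,z in polys:
        c,q=np.cos(v[2]),np.sin(v[2]);X=np.c_[v[0]+c*m[:,0]-q*m[:,1],v[1]+q*m[:,0]+c*m[:,1],np.full(len(m),z)]
        X=np.vstack([np.linspace(X[i],X[(i+1)%len(X)],15) for i in range(len(X))])
        for p in proj("wrist",X,T): cv2.circle(f,(int((p[0]-x0+.5)*s),int((p[1]-y0+.5)*s)),1,(0,255,0),-1)
    for x in range(-(-x0//20)*20,x1,20): cv2.putText(f,str(x),(int((x-x0)*s),10),0,.35,(255,255,255),1)
    for y in range(-(-y0//20)*20,y1,20): cv2.putText(f,str(y),(0,int((y-y0)*s)),0,.35,(255,255,255),1)
    cv2.imwrite(f'pics/{out}.png',f)
E
python3 -c "
from h import *
wristshot('w1');overlay('w1',[((.4398,.2824,-.286),rect(.064,.15),.02)],'w1o',(80,60,480,360),2)"
```

```text
t: 2.65
eef_pos: [0.4408, 0.28, 0.1209]
ee_rot: [-3.141, 0.002, -1.857]
force: [-0.2, -0.8, -1.1]
width: 0.0875
gripper_force: 0.0
```

View pics/w1o.png

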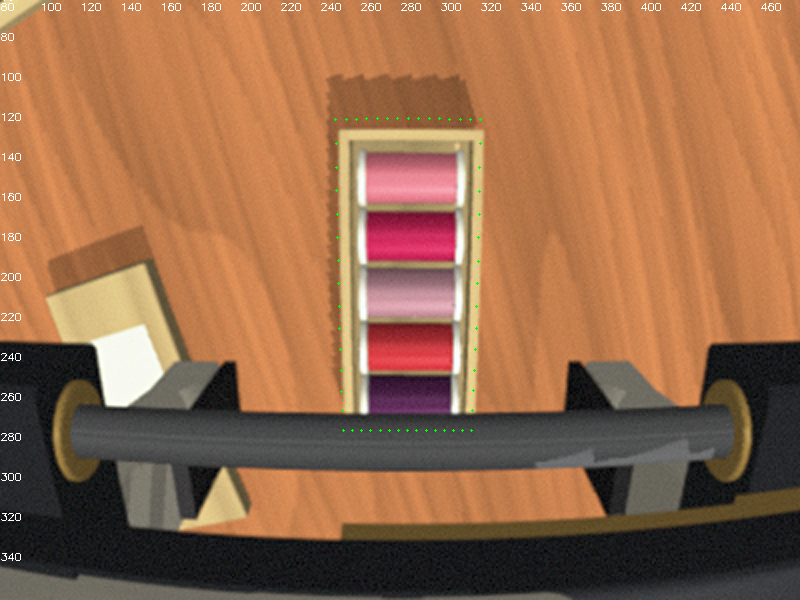

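In the tool's units: -0.07 m is -1.4, -0.035 m is -0.7.

```bash
echo '0.088,-0.7,0,0,0;0.088,-1.4,0,0,0;0.088,-1.4,0,0,0;0.088,-1.4,0,0,0;0.088,-1.4,0,0,0' | python3 nudge.py | head -3
python3 -c "
from h import *
wristshot('w2');overlay('w2',[((.4398,.2824,-.286),rect(.064,.15),.02)],'w2o',(160,20,420,260),1)
import cv2
f=cv2.imread('pics/w2.png')
from h import *
overlay('w2',[],'w2o',(230,50,340,250),3)
a=cv2.imread('pics/w2o.png');overlay('w1',[],'w1p',(230,110,340,280),3);b=cv2.imread('pics/w1p.png')
o=np.zeros((600,700,3),np.uint8);o[:,:330]=a;o[:510,340:670]=b;cv2.imwrite('pics/w12.png',o)"
python3 - <<'E'
E
```

```text
t: 3.12
eef_pos: [0.4601, 0.3468, 0.1202]
ee_rot: [-3.141, 0.001, -1.857]
```

View pics/w12.png

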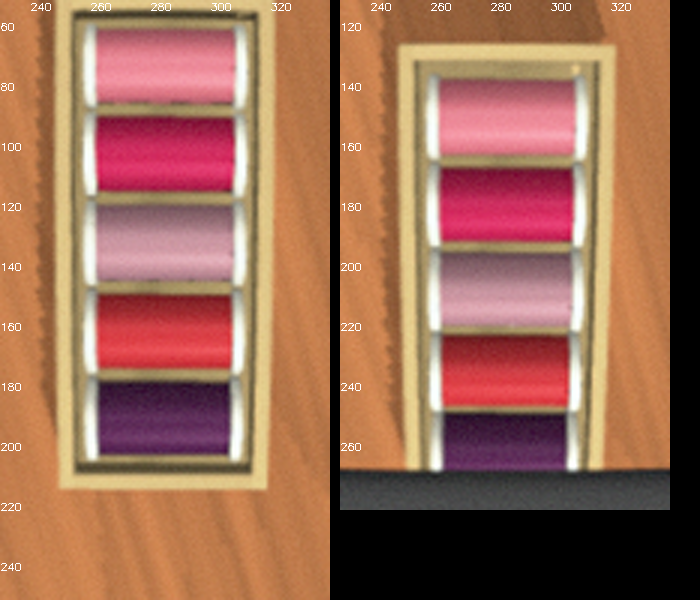

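```bash
python3 - <<'E'
from h import *
import cv2
f=cv2.imread('pics/w2.png').astype(int)
print([f[r,270:300].mean(0).round().tolist()for r in range(42,58)])
print('row60',[f[60,c].tolist()for c in range(244,256)],[f[60,c].tolist()for c in range(316,328)])
E
```

```text
[[55.0, 89.0, 138.0], [56.0, 90.0, 139.0], [54.0, 90.0, 139.0], [53.0, 88.0, 138.0], [53.0, 87.0, 137.0], [75.0, 115.0, 156.0], [118.0, 173.0, 204.0], [135.0, 196.0, 223.0], [136.0, 198.0, 224.0], [136.0, 197.0, 225.0], [122.0, 178.0, 203.0], [79.0, 116.0, 132.0], [45.0, 65.0, 74.0], [49.0, 72.0, 82.0], [81.0, 118.0, 134.0], [98.0, 143.0, 162.0]]
row60 [[55, 90, 137], [55, 87, 137], [54, 87, 139], [57, 93, 142], [91, 136, 173], [125, 185, 213], [133, 196, 221], [132, 192, 220], [129, 191, 218], [106, 159, 182], [80, 118, 133], [93, 130, 149]] [[107, 161, 182], [132, 194, 218], [131, 192, 220], [134, 194, 220], [129, 188, 216], [106, 160, 202], [73, 119, 180], [72, 114, 176], [69, 113, 179], [74, 119, 183], [75, 121, 187], [73, 120, 186]]
```

```bash
python3 - <<'E'
from h import *
r=rect(.064,.15);k=lambda x,y,oy:[230+(x+.5)/3-.5,oy+(y+.5)/3-.5]
T1,T2=np.load('pics/w1.npy'),np.load('pics/w2.npy')
# image up=-y world, left=+x? tool y=(cos th, sin th): image right=+x. far edge = -y end
o2=np.array([k(266,488,50),[321.5,47.25],[247.4,47.25],k(59,488,50)])
o1=np.array([k(276,45,110),k(60,45,110)])
obs=[("wrist",T2,o2,np.arange(4)),("wrist",T1,o1,np.array([1,2]))]
for fz in(None,.02):
  v,e=fit(obs,r,[.44,.28,-.286,.02],fz);print(np.round(v,4),round(e,2))
v,e=fit(obs[:1],r,[.44,.28,-.286,.02],.02);print(np.round(v,4),round(e,2))
E
```

```text
[ 0.3823  0.3031 -0.2585  0.0204] 67.24
[ 0.3823  0.3031 -0.2583  0.02  ] 67.18
[ 0.3834  0.3025 -0.2558  0.02  ] 66.73
```

```bash
python3 - <<'E'
from h import *
r=rect(.064,.15);k=lambda x,y,oy:[230+(x+.5)/3-.5,oy+(y+.5)/3-.5]
T1,T2=np.load('pics/w1.npy'),np.load('pics/w2.npy')
o2=np.array([k(59,488,50),[247.4,47.25],[321.5,47.25],k(266,488,50)])
o1=np.array([k(60,45,110),k(276,45,110)])
obs=[("wrist",T2,o2,np.arange(4)),("wrist",T1,o1,np.array([1,2]))]
for fz in(None,.02):
  v,e=fit(obs,r,[.44,.28,-.286,.02],fz);print(np.round(v,4),round(e,2))
v,e=fit(obs[:1],r,[.44,.28,-.286,.02],.02);print(np.round(v,4),round(e,2))
j=np.array([.6003,-.0307]);delta(*j,.17,.1174);delta(*(j+[ -.00,.03]),.17,.1174)
E
```

```text
[ 0.4399  0.287  -0.2901  0.0219] 0.44
[ 0.4399  0.2871 -0.2907  0.02  ] 0.57
[ 0.4401  0.2868 -0.2883  0.02  ] 0.56
delta [ 0.3221 -0.2412 -0.0501] turn -0.404 t 3.17
delta [ 0.2934 -0.2327 -0.0501] turn -0.404 t 3.17
```

In the tool's units: 0.29 m is 5.8, -0.225 m is -4.5, -0.404 rad is -2.02.

```bash
echo '0.088,0.66,-0.5,-0.6,-0.2;0.088,5.8,-4.5,-0.8,-2.02;0.088,5.8,-4.5,-0.8,-2.02;0.088,5.8,-4.5,-0.8,-2.02;0.088,5.8,-4.5,-0.8,-2.02;0.088,5.8,-4.5,-0.8,-2.02;0.088,5.8,-4.5,-0.8,-2.02;0.088,5.8,-4.5,-0.8,-2.02;0.088,5.8,-4.5,-0.8,-2.02;0.088,5.8,-4.5,-0.8,-2.02;0.088,5.8,-4.5,-0.8,-2.02;0.088,5.8,-4.5,-0.8,-2.02;0.088,5.8,-4.5,-0.8,-2.02;0.088,5.8,-4.5,-0.8,-2.02' | python3 nudge.py | head -3
python3 -c "
from h import *
wristshot('w3')
v=(.6003,-.0307,.1174)
R=lambda x0,x1,y0,y1:np.array([[x0,y0],[x1,y0],[x1,y1],[x0,y1]])
overlay('w3',[(v,R(-.034,.044,.0775,.0855),.012),(v,R(-.034,.044,-.0855,-.0775),.012),(v,R(-.175,.075,-.12,.12),.012)],'w3o',(150,10,420,210),2.9)
delta(.6003,-.0307,.17,.1174)"
```

```text
t: 4.33
eef_pos: [0.5936, 0.0065, 0.1598]
ee_rot: [-3.141, 0.0, -1.452]
delta [ 0.0379 -0.0021 -0.0103] turn 0.0022 t 4.38
```

View pics/w3o.png

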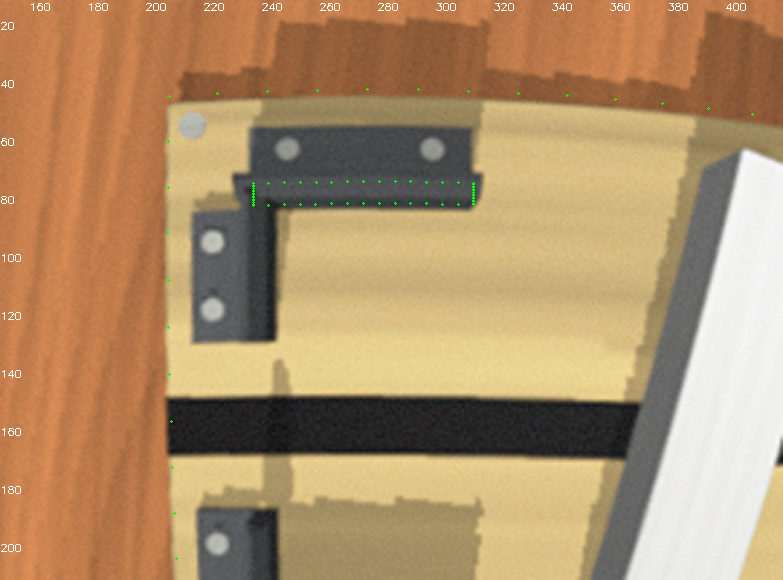

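```bash
python3 - <<'E'
from h import *
m=np.array([[75,-120],[75,0],[-34,-77.5],[34,-30],[34,30]])/1e3
px=np.array([[168,103],[167.5,427],[472,208],[275,341],[278,508]])
px=np.c_[150+(px[:,0]+.5)/2.9-.5,10+(px[:,1]+.5)/2.9-.5]
T=np.load('pics/w3.npy')
for fz in(.012,None):
  v,e=fit([("wrist",T,px,np.arange(5))],m,[.6,-.03,.117,.012],fz);print(np.round(v,4),round(e,2))
v,e=fit([("wrist",T,px,np.arange(5))],m,[.6,-.03,.117,.012],.012)
c,s=np.cos(v[2]),np.sin(v[2]);X=np.c_[v[0]+c*m[:,0]-s*m[:,1],v[1]+s*m[:,0]+c*m[:,1],np.full(5,.012)]
print((proj("wrist",X,T)-px).round(2).tolist())
overlay('w3',[(v,np.array([[-.034,.0775],[.044,.0775],[.044,-.0775],[-.034,-.0775]]),.012),(v,rect(.25,.24)+[-.05,0],.012)],'w3p',(150,10,420,300),2)
delta(.44,.287,.06,-.289)
E
```

```text
[ 0.6014 -0.0282  0.1123  0.012 ] 0.58
[ 0.6013 -0.0283  0.1126  0.0128] 0.57
[[-0.53, -0.47], [-0.2, -0.26], [-0.51, 1.11], [0.91, 0.27], [0.42, -0.41]]
delta [-0.2967  0.1192  0.0998] turn 0.4086 t 4.38
```

View pics/w3p.png

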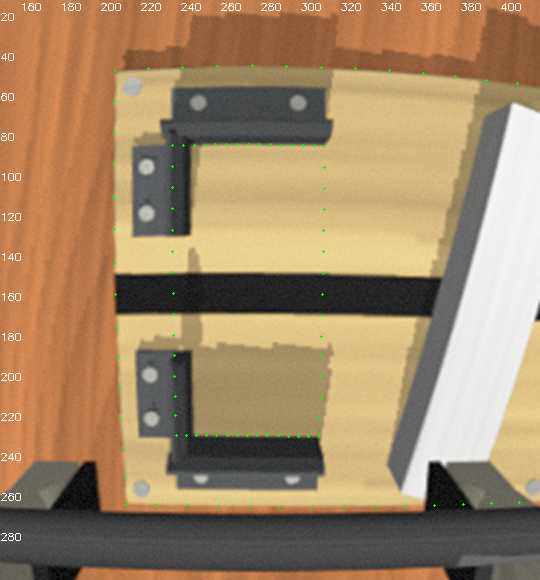

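In the tool's units: 0.04 m is 0.8, -0.297 m is -5.94, 0.409 rad is 2.045.

```bash
echo '0.088,-5.94,2.38,0.8,2.045;0.088,-5.94,2.38,0.8,2.045;0.088,-5.94,2.38,0.8,2.045;0.088,-5.94,2.38,0.8,2.045;0.088,-5.94,2.38,0.8,2.045;0.088,-5.94,2.38,0.8,2.045;0.088,-5.94,2.38,0.8,2.045;0.088,-5.94,2.38,2,2.045;0.088,-5.94,2.38,2,2.045;0.088,-5.94,2.38,2,2.045;0.088,-5.94,2.38,2,2.045;0.088,-5.94,2.38,2,2.045;0.088,-5.94,2.38,2,2.045;0.088,-5.94,2.38,2,2.045' | python3 nudge.py
python3 -c "
from h import *
delta(.44,.287,.006,-.289)"
```

```text
t: 5.55
eef_pos: [0.4419, 0.2867, 0.0608]
ee_rot: [-3.141, 0.002, -1.862]
force: [0.4, -0.9, -0.4]
width: 0.0874
gripper_force: 0.0
delta [0.0003 0.0019 0.0548] turn -0.0026 t 5.55
```

```bash
echo '0.088,0,0.04,0.5,0;0.088,0,0.04,0.9,0;0.088,0,0.04,1.08,0;0.088,0,0.04,1.08,0;0.088,0,0.04,1.08,0;0.088,0,0.04,1.08,0;0.06,0,0.04,1.08,0;0.06,0,0.04,1.08,0;0.06,0,0.04,1.08,0;0.06,0,0.04,1.08,0;0.06,0,0.04,1.08,0;0.06,0,0.04,1.08,0' | python3 nudge.py 20
```

```text
t: 6.55
eef_pos: [0.4391, 0.2871, 0.0056]
ee_rot: [-3.142, 0.0, -1.862]
force: [-0.0, -0.9, -0.8]
width: 0.0607
gripper_force: 0.0
```

```bash
echo '0.03,0,0,0,0;0.03,0,0,0,0;0.03,0,0,0,0;0.03,0,0,0,0;0.03,0,0,0,0' | python3 nudge.py 20
```

```text
t: 6.97
eef_pos: [0.4391, 0.287, 0.0054]
ee_rot: [3.142, -0.0, -1.862]
force: [-0.1, 0.1, -0.0]
width: 0.0328
gripper_force: 0.0
```

```bash
python3 - <<'E'
from h import *
import cv2
wristshot('w4');a=cv2.imread('pics/w4.png')
f=arm.grab_frame('scene')[:,:,::-1];cv2.imwrite('pics/s4.png',f);c=cv2.resize(f[100:260,300:500],(500,400))
o=np.zeros((600,800,3),np.uint8);o[:300,:400]=cv2.resize(a,(400,300));o[200:600,300:800]=c;o[:300,:400]=cv2.resize(a,(400,300));cv2.imwrite('pics/v4.png',o)
E
```

```text
(no output)
```

View pics/v4.png

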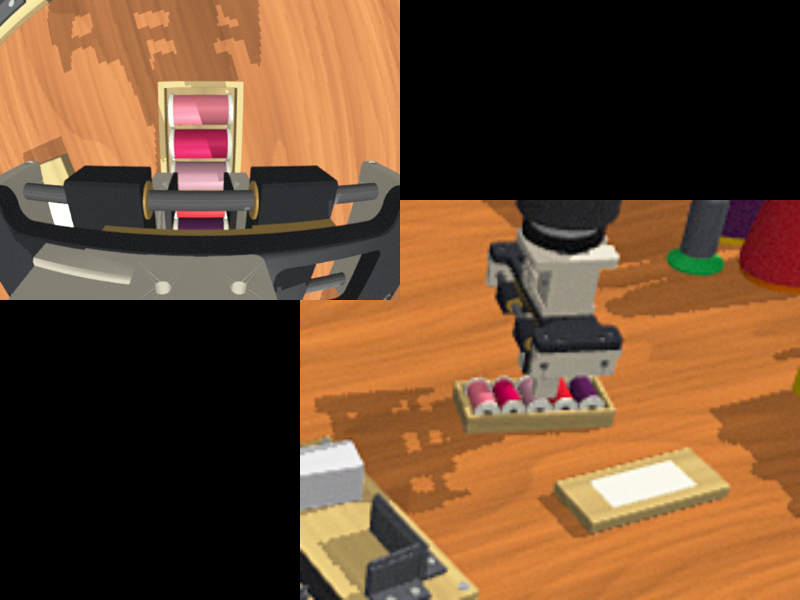

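```bash
python3 - <<'E'
from h import *
s=arm.get_state();M=tool(s);p=M[:3,3]
for z in(.0054,.03,.05):
    q=np.array([p[0],p[1],z]);
    for w in(-.016,.016): print(z,w,proj("scene",(q+w*M[:3,1])[None]).round(1),proj("top",(q+w*M[:3,1])[None]).round(1))
print(s['q'],s['force'],s['eef_pos'])
for n in("scene","top","wrist"): print(n,np.round(arm.camera_params(n).get("T",arm.camera_params(n).get("hand_eye")),4)[:3,3])
E
python3 - <<'E'
import cv2,numpy as np
a=cv2.imread('pics/s4.png');b=cv2.imread('pics/scene0.png')
d=np.abs(a.astype(int)-b).max(2)>25
hsv=cv2.cvtColor(a,cv2.COLOR_BGR2HSV)
for y in range(150,200): print(y,''.join(('#' if hsv[y,x,1]<70 else 'o') if d[y,x] else ('.' if hsv[y,x,1]<70 else ' ') for x in range(355,430)))
E
```

```text
150                               ooo########o########################oooooo   
151                               oo####################################ooooo  
152                               ooo######################################ooo 
153                               #oo######################################o#o 
154                               oo###o#oo##################################o 
155                                ooo##ooo#################################o#o
156                                oooooooo#################################ooo
157                                 oo#oo###################################oo 
158                                 oo#oo##oo#########################o####o#oo
159                                  ooooo########oo######oo##o#o#oooo#o#ooo#o 
160                                  oo#o####ooooo#ooooo###################### 
161                                  ########################################o 
162                                  ###o###################################o  
163                                 o##o####################
[... 2140 characters left out ...]
                                       
191 o                                                                          
192                                                                            
193                                                                            
194                          o                                                 
195       ooooooooooooooooooooo                                                
196   oooooooooooooooooooooooo                                                 
197 oooooooooooooooooooooo                                                     
198 oooooooooooooooooo                                                         
199 oooooooooooooooo
```

```bash
python3 - <<'E'
from h import *
T=np.load('pics/w4.npy');v=(.44,.287,-.289)
m=rect(.064,.15);c,s=np.cos(v[2]),np.sin(v[2])
X=np.c_[v[0]+c*m[:,0]-s*m[:,1],v[1]+s*m[:,0]+c*m[:,1],np.full(4,.02)]
for up in(0,.02,.035):
    T2=T.copy();T2[2,3]+=up;print(up,proj("wrist",X,T2).round(1).tolist())
import cv2
f=cv2.imread('pics/w4.png');print([f[r,280].tolist() for r in range(100,125,2)]);print([f[140,c].tolist() for c in range(210,232,2)],[f[140,c].tolist() for c in range(325,350,2)])
E
```

```text
0 [[233.7, 346.7], [220.7, 113.5], [339.9, 113.2], [327.9, 346.6]]
0.02 [[237.1, 329.9], [226.7, 114.5], [333.9, 114.3], [324.5, 329.8]]
0.035 [[239.3, 318.7], [230.5, 115.1], [330.2, 114.9], [322.3, 318.6]]
[[62, 105, 160], [67, 109, 165], [67, 105, 163], [68, 108, 165], [66, 105, 162], [68, 106, 161], [68, 106, 164], [124, 173, 199], [123, 178, 203], [126, 178, 204], [128, 182, 204], [114, 163, 187], [119, 171, 192]]
[[72, 119, 182], [73, 117, 180], [69, 117, 180], [78, 122, 184], [69, 111, 175], [76, 119, 178], [154, 225, 242], [162, 228, 244], [162, 228, 244], [157, 227, 244], [101, 146, 165]] [[173, 205, 213], [117, 168, 195], [57, 80, 94], [87, 125, 145], [162, 228, 246], [162, 228, 244], [156, 226, 243], [150, 220, 240], [89, 146, 218], [93, 145, 219], [93, 142, 219], [85, 139, 215], [85, 141, 217]]
```

Units first: shifts go in units of 50 mm and turns go in units of 0.2 rad. So -0.005 m is -0.1, 0.01 m is 0.2.

```bash
echo '0.088,0,0,-0.1,0;0.088,0,0,-0.1,0;0.088,0,0,-0.1,0;0.088,0,0,-0.1,0;0.088,0,0,-0.1,0;0.088,0,0,-0.1,0;0.088,0,0,-0.1,0;0.088,0,0,-0.1,0;0.088,0,0,-0.1,0;0.088,0,0,-0.1,0;0.088,0,0,-0.1,0;0.088,0,0,-0.1,0;0.088,0,0,0.04,0;0.088,0,0,0.12,0;0.088,0,0,0.2,0;0.088,0,0,0.2,0;0.088,0,0,0.2,0' | python3 nudge.py
for i in 1 2; do python3 -c "
from h import *
s=arm.get_state();print(s['eef_pos'],s['force'],s['moment'])
"; done
```

```text
t: 8.48
eef_pos: [0.4389, 0.2867, -0.005]
ee_rot: [3.141, -0.001, -1.862]
force: [0.1, -0.3, 0.3]
width: 0.0876
gripper_force: 0.0
[ 0.43886029  0.28672302 -0.0050398 ] [ 0.07709611 -0.34434883  0.26115569] [0.01064027 0.04970458 0.00270573]
[ 0.43886029  0.28672302 -0.0050398 ] [ 0.07709611 -0.34434883  0.26115569] [0.01064027 0.04970458 0.00270573]
```

```bash
python3 - <<'E'
from h import *
import cv2
a=arm.grab_frame('scene')[:,:,::-1].copy();cv2.imwrite('pics/s5.png',a);b=cv2.imread('pics/scene0.png')
M=tool(arm.get_state());p=M[:3,3]
for z in(0,.01,.02,.03,.04):
    print(z,[proj("scene",(np.array([p[0],p[1],z])+w*M[:3,1]+u*M[:3,0])[None]).round(0).tolist() for w in(-.044,-.065) for u in(-.0095,.0095)])
d=np.abs(a.astype(int)-b).max(2)>25
hsv=cv2.cvtColor(a,cv2.COLOR_BGR2HSV)
for y in range(164,206): print(y,''.join(('#' if hsv[y,x,1]<90 else 'o') if d[y,x] else ('.' if hsv[y,x,1]<70 else ' ') for x in range(365,430)))
E
```

```text
0 [[[401.0, 195.0]], [[394.0, 196.0]], [[403.0, 200.0]], [[396.0, 201.0]]]
0.01 [[[402.0, 192.0]], [[394.0, 193.0]], [[404.0, 197.0]], [[396.0, 198.0]]]
0.02 [[[402.0, 189.0]], [[395.0, 189.0]], [[405.0, 194.0]], [[397.0, 194.0]]]
0.03 [[[403.0, 186.0]], [[395.0, 186.0]], [[405.0, 191.0]], [[398.0, 191.0]]]
0.04 [[[404.0, 182.0]], [[396.0, 183.0]], [[406.0, 187.0]], [[398.0, 188.0]]]
164                     #oo#######o#o#ooooo########################  
165                     oo#oo######################################  
166                     o##oo#####################################o  
167                         o####################################    
168                         oo###################################    
169                          o##################################o    
170                  .       #############.######.#.#.##########     
171      ....     .   ..   ..#########.########.#######.########     
172 oo ..   ...         . ....######.########..#################     
173   .       . .       ...   #####..#########################oo     
174  .       
[... 1473 characters left out ...]
                                                     
196                                                                  
197                                                                  
198               ooooooooo                                          
199           oooooooooooooo                                         
200       oooooooooooooooooo                                         
201   oooooooooooooooooooooo                                         
202 ooooooooooooooooooooooo                                          
203 ooooooooooooooooooo                                              
204 ooooooooooooooo                                                  
205 oooooooooooo
```

In the tool's units: 0.02 m is 0.4, 0.018 m is 0.36.

```bash
echo '0.088,0,0,0.2,0;0.088,0,0,0.3,0;0.088,0,0,0.36,0;0.088,0,0,0.4,0;0.088,0,0,0.4,0;0.088,0,0,0.4,0;0.088,0,0,0.4,0' | python3 nudge.py; python3 - <<'E'
from h import *
import cv2
a=arm.grab_frame('scene')[:,:,::-1].copy();cv2.imwrite('pics/s6.png',a);b=cv2.imread('pics/scene0.png')
d=np.abs(a.astype(int)-b).max(2)>25
hsv=cv2.cvtColor(a,cv2.COLOR_BGR2HSV)
for y in range(184,202): print(y,''.join(('#' if hsv[y,x,1]<90 else 'o') if d[y,x] else ('.' if hsv[y,x,1]<70 else ' ') for x in range(380,430)))
E
```

```text
t: 9.12
eef_pos: [0.4392, 0.2872, -0.0244]
ee_rot: [-3.141, 0.0, -1.862]
force: [0.9, 0.2, 0.5]
width: 0.0876
gripper_force: 0.0
184 ..... ........ ###########                        
185                ############                       
186               o###########                        
187                ###########                        
188                ###########                        
189               ###########                         
190               .##########                         
191               ###########                         
192              o##########o                         
193               ##########                          
194               o#########                          
195            o oo####ooo#o                          
196        ooooooooooo                                
197    ooooooooooooooo                                
198 ooooooooooooooooooo                               
199 oooooooooooooooooo                                
200 ooooooooooooooo                                   
201 oooooooooooo
```

```bash
echo '0.088,0,0,0.06,0;0.088,0,0,0.1,0;0.088,0,0,0.12,0;0.088,0,0,0.12,0;0.088,0,0,0.12,0' | python3 nudge.py
echo '0.06,0,0,0,0;0.05,0,0,0,0;0.05,0,0,0,0;0.05,0,0,0,0;0.05,0,0,0,0;0.05,0,0,0,0;0.05,0,0,0,0;0.05,0,0,0,0' | python3 nudge.py 20
```

```text
t: 9.58
eef_pos: [0.439, 0.287, -0.0305]
ee_rot: [3.142, -0.0, -1.862]
force: [-0.4, 0.6, 0.5]
width: 0.0875
gripper_force: 0.6
t: 10.25
eef_pos: [0.4391, 0.287, -0.0305]
ee_rot: [3.142, -0.0, -1.862]
force: [0.4, 0.2, 0.3]
width: 0.064
gripper_force: 20.0
```

```bash
python3 -c "
from h import *
delta(.6005,-.0281,.07,.1123)"
echo '0.05,0,0,-0.2,0;0.05,0,0,-0.6,0;0.05,0,0,-1.2,0;0.05,0,0,-1.8,0;0.05,0,0,-2,0;0.05,0,0,-2,0' | python3 nudge.py 25
python3 -c "
from h import *
delta(.6005,-.0281,.07,.1123)"
```

```text
delta [ 0.2556 -0.245  -0.1005] turn -0.4033 t 10.25
t: 10.75
eef_pos: [0.4403, 0.2886, 0.0728]
ee_rot: [-3.139, 0.005, -1.861]
force: [0.0, 0.4, -3.6]
width: 0.0642
gripper_force: 25.0
delta [ 0.2575 -0.2442  0.002 ] turn -0.403 t 10.75
```

In the tool's units: 0.256 m is 5.12, -0.244 m is -4.88, -0.403 rad is -2.015.

```bash
echo '0.05,0.4,-0.38,0,-0.15;0.05,0.9,-0.86,0,-0.35;0.05,1.4,-1.34,0,-0.55;0.05,1.9,-1.82,0,-0.75;0.05,2.4,-2.3,0,-0.95;0.05,2.9,-2.78,0,-1.15;0.05,3.4,-3.26,0,-1.35;0.05,3.9,-3.74,0,-1.55;0.05,4.4,-4.22,0,-1.75;0.05,4.86,-4.64,0,-1.925;0.05,5.12,-4.88,0,-2.015;0.05,5.12,-4.88,0,-2.015;0.05,5.12,-4.88,0,-2.015;0.05,5.12,-4.88,0,-2.015;0.05,5.12,-4.88,0,-2.015' | python3 nudge.py
python3 -c "
from h import *
delta(.6005,-.0281,-.0185,.1123)"
```

```text
t: 12.0
eef_pos: [0.5985, -0.0277, 0.0687]
ee_rot: [3.14, 0.0, -1.458]
force: [0.1, 0.5, -3.4]
width: 0.0636
gripper_force: 25.0
delta [ 0.0007 -0.0021  0.0872] turn 0.0 t 12.0
```

```bash
echo '0.05,0,-0.02,0.3,0;0.05,0,-0.02,0.56,0;0.05,0,-0.02,0.6,0;0.05,0,-0.02,0.6,0;0.05,0,-0.02,0.6,0' | python3 nudge.py
python3 -c "
from h import *
delta(.6005,-.0281,-.0185,.1123)"
```

```text
t: 12.42
eef_pos: [0.6005, -0.0275, 0.0399]
ee_rot: [-3.141, -0.0, -1.458]
force: [0.3, 0.1, -2.3]
width: 0.0641
gripper_force: 25.0
delta [0.0006 0.0001 0.0584] turn 0.0008 t 12.42
```

```bash
echo '0.05,0.01,0,0.2,0;0.05,0.01,0,0.36,0;0.05,0.01,0,0.48,0;0.05,0.01,0,0.6,0;0.05,0.01,0,0.68,0;0.05,0.01,0,0.72,0;0.05,0.01,0,0.72,0' | python3 nudge.py
python3 -c "
from h import *
delta(.6005,-.0281,-.0185,.1123)"
```

```text
t: 13.0
eef_pos: [0.6, -0.0287, 0.0028]
ee_rot: [3.14, -0.0, -1.459]
force: [-1.4, 1.0, -2.8]
width: 0.0641
gripper_force: 25.0
delta [-0.0006 -0.0006  0.0213] turn -0.0005 t 13.0
```

```bash
echo '0.05,0,0,0.1,0;0.05,0,0,0.18,0;0.05,0,0,0.26,0;0.05,0,0,0.32,0;0.05,0,0,0.36,0;0.05,0,0,0.39,0;0.05,0,0,0.41,0;0.05,0,0,0.41,0;0.05,0,0,0.41,0' | python3 nudge.py
```

```text
t: 13.75
eef_pos: [0.6005, -0.0286, -0.0169]
ee_rot: [-3.141, -0.0, -1.459]
force: [-0.2, 0.4, -2.7]
width: 0.0635
gripper_force: 25.0
```

In the tool's units: 0.001 m is 0.02.

```bash
echo '0.05,0,0,0.02,0;0.05,0,0,0.02,0' | python3 nudge.py
```

```text
t: 13.92
eef_pos: [0.6005, -0.0286, -0.018]
ee_rot: [-3.141, 0.0, -1.459]
force: [-0.1, 0.2, -2.6]
width: 0.0635
gripper_force: 25.0
```

In the tool's units: 0.0016 m is 0.032, 0.001 m is 0.02.

```bash
echo '0.05,0,0,0.02,0;0.05,0,0,0.02,0;0.05,0,0,0.032,0;0.05,0,0,0.032,0' | python3 nudge.py
```

```text
t: 14.25
eef_pos: [0.6006, -0.0286, -0.0185]
ee_rot: [-3.141, -0.0, -1.458]
force: [-3.4, 1.1, 8.0]
width: 0.0638
gripper_force: 25.4
```

In the tool's units: -0.1 m is -2, -0.14 m is -2.8.

```bash
echo '0.075,0,0,0,0;0.075,0,0,0,0;0.075,0,0,0,0;0.075,0,0,0,0;0.075,0,0,-0.2,0;0.075,0,0,-0.6,0;0.075,0,0,-1.2,0;0.088,0,0,-2,0;0.088,0,0,-2.4,0;0.088,0,0,-2.8,0;0.088,0,0,-2.8,0;0.088,0,0,-2.8,0' | python3 nudge.py
cat >meas.py <<'E'
# refine the pose of a 64x150 rectangle (or other) from edges in a wrist image near a predicted pose
from h import *
import cv2
def refine(name,v,m,z,half=9,skip=(),dbg=True):
    g=cv2.cvtColor(cv2.imread(f'pics/{name}.png'),cv2.COLOR_BGR2LAB).astype(float);T=np.load(f'pics/{name}.npy')
    g=cv2.GaussianBlur(g,(0,0),.8)
    mask=[]
    for it in range(6):
        c,s=np.cos(v[2]),np.sin(v[2]);W=lambda u:np.c_[v[0]+c*u[:,0]-s*u[:,1],v[1]+s*u[:,0]+c*u[:,1],np.full(len(u),z)]
        J=[];R=[];E=[]
        for i in range(len(m)):
            if i in skip: continue
            a,b=m[i],m[(i+1)%len(m)];n=np.array([(b-a)[1],-(b-a)[0]]);n/=np.linalg.norm(n)
            n*=np.sign(n@((a+b)/2-m.mean(0)))
            for t in np.linspace(.06,.94,40):
                u=a+t*(b-a);off=np.arange(-half,half+.01,.5)/1e3
                px=proj("wrist",W(u+off[:,None]*n),T).astype(np.float32)
                if px.min()<2 or px[:,0].max()>557 or px[:,1].max()>417: continue
                L=np.stack([cv2.remap(g[:,:,k].astype(np.float32),px[:,0],px[:,1],cv2.INTER_LINEAR).ravel() for k in range(3)],1)
                d=np.linalg.norm(L[3:]-L[:-3],axis=1)*(1 if True else 0)
                # outermost strong edge
                pk=np.where(d>.6*d.max())[0]
                if d.max()<12: continue
                k=pk[-1]
                while k>0 and d[k-1]>d[k]:k-=1
                o=off[k]+.75e-3
                wn=np.array([c*n[0]-s*n[1],s*n[0]+c*n[1]]);p=W(u[None])[0,:2]-np.array(v[:2])
                J.append([wn[0],wn[1],wn@np.array([-p[1],p[0]])]);R.append(o);E.append(i)
        J,R,E=map(np.array,(J,R,E))
        r=least_squares(lambda q:J@q-R,np.zeros(3),loss='soft_l1',f_scale=5e-4)
        v=np.array(v)+r.x
    res=R-J@np.zeros(3)
    if dbg: print(name,np.round(v,4),'n',len(R),'edge med res mm',{int(i):round(float(np.median(res[E==i])*1e3),2) for i in np.unique(E)},'mad',round(float(np.median(abs(res))*1e3),2))
    return v
E
python3 - <<'E'
from meas import *
refine('w2',(.4401,.2868,-.288),rect(.064,.15),.02)
delta(.4678-.0,-.2996+.0,.12,.2015)
E
```

```text
t: 15.25
eef_pos: [0.6002, -0.0285, 0.1215]
ee_rot: [-3.141, 0.001, -1.459]
force: [-0.8, -0.4, -0.7]
width: 0.0877
gripper_force: 0.0
w2 [ 0.4402  0.2866 -0.2893] n 160 edge med res mm {0: -0.25, 1: -0.5, 2: -1.75, 3: -3.75} mad 0.75
delta [0.2546 0.1617 0.0012] turn -0.0899 t 15.25
```

```bash
python3 - <<'E'
from h import *
def ground(n,u,v,z=0):
    p=P[n];d=p["T"][:3,:3]@[(u-p["cx"])/p["fx"],(v-p["cy"])/p["fy"],1];o=p["T"][:3,3];return (o+d*(z-o[2])/d[2]).round(3)
print(ground("scene",81,231),ground("scene",66,176,.172),ground("scene",163,322),ground("top",353,272,.03))
delta(.455,-.238,.12,.2015)
E
```

```text
[ 0.336 -0.476  0.   ] [ 0.368 -0.466  0.172] [ 0.665 -0.349  0.   ] [ 0.308 -0.276  0.03 ]
delta [0.192  0.1676 0.0012] turn -0.0899 t 15.25
```

In the tool's units: 0.193 m is 3.86, 0.162 m is 3.24, -0.09 rad is -0.45.

```bash
echo '0.088,3.86,3.24,0,-0.45;0.088,3.86,3.24,0,-0.45;0.088,3.86,3.24,0,-0.45;0.088,3.86,3.24,0,-0.45;0.088,3.86,3.24,0,-0.45;0.088,3.86,3.24,0,-0.45;0.088,3.86,3.24,0,-0.45;0.088,3.86,3.24,0,-0.45;0.088,3.86,3.24,0,-0.45;0.088,3.86,3.24,0,-0.45;0.088,3.86,3.24,0,-0.45;0.088,3.86,3.24,0,-0.45' | python3 nudge.py
python3 - <<'E'
from meas import *
wristshot('w5')
v=refine('w5',(.4678,-.2976,.2015),rect(.064,.15),.016)
v=refine('w5',v,rect(.064,.15),.016,half=5)
vi=refine('w5',v,rect(.055,.141),.016,half=3)
overlay('w5',[(v,rect(.064,.15),.016)],'w5o',(180,20,400,240),2.5)
E
```

```text
t: 16.25
eef_pos: [0.4615, -0.2376, 0.1201]
ee_rot: [3.141, 0.0, -1.367]
force: [-0.4, 0.5, -0.0]
width: 0.0878
gripper_force: 0.0
w5 [ 0.4684 -0.2992  0.1892] n 160 edge med res mm {0: -3.75, 1: -0.75, 2: -0.25, 3: -3.75} mad 0.75
w5 [ 0.4685 -0.2992  0.1909] n 160 edge med res mm {0: -3.75, 1: -0.75, 2: -0.25, 3: -3.75} mad 0.75
w5 [ 0.4686 -0.2982  0.1956] n 160 edge med res mm {0: 0.25, 1: -0.25, 2: 0.25, 3: -0.25} mad 0.25
```

```bash
python3 - <<'E'
from meas import *
T=np.load('pics/w5.npy');f=cv2.imread('pics/w5.png').astype(np.float32)
v=(.4686,-.2982,.1956);c,s=np.cos(v[2]),np.sin(v[2])
def prof(P0,n,lo,hi):
    o=np.arange(lo,hi,1.);u=np.array(P0)/1e3+o[:,None]/1e3*np.array(n)
    X=np.c_[v[0]+c*u[:,0]-s*u[:,1],v[1]+s*u[:,0]+c*u[:,1],np.full(len(u),.016)]
    px=proj("wrist",X,T).astype(np.float32);L=cv2.remap(f,px[:,0],px[:,1],cv2.INTER_LINEAR)[:,0]
    print(P0,n,' '.join(f'{int(a)}:{int(x[1])}/{int(x[2]-x[0])}' for a,x in zip(o,L)))
for x in(-15,15): prof((x,0),(0,1),66,84);prof((x,0),(0,-1),66,84)
for y in(-50,40): prof((0,y),(1,0),22,40);prof((0,y),(-1,0),22,40)
E
```

```text
(-15, 0) (0, 1) 66:90/77 67:86/53 68:78/39 69:83/38 70:119/54 71:178/84 72:205/88 73:206/86 74:200/89 75:180/102 76:146/121 77:135/129 78:137/128 79:137/129 80:136/132 81:136/129 82:136/128 83:135/129
(-15, 0) (0, -1) 66:132/125 67:137/105 68:132/69 69:129/57 70:151/66 71:187/85 72:205/86 73:205/85 74:198/88 75:161/91 76:109/90 77:93/93 78:96/91 79:95/91 80:96/92 81:99/90 82:98/91 83:98/92
(15, 0) (0, 1) 66:94/78 67:84/51 68:79/37 69:85/37 70:125/56 71:181/79 72:207/88 73:211/86 74:208/88 75:177/103 76:142/118 77:131/124 78:132/125 79:133/124 80:132/125 81:131/126 82:130/126 83:133/123
(15, 0) (0, -1) 66:130/120 67:127/102 68:123/71 69:129/58 70:151/67 71:183/83 72:203/89 73:207/88 74:202/91 75:165/90 76:111/86 77:94/86 78:92/86 79:92/84 80:93/87 81:93/86 82:90/85 83:91/87
(0, -50) (1, 0) 22:127/124 23:113/110 24:104/97 25:101/92 26:93/82 27:112/67 28:176/78 29:202/86 30:205/85 31:200/86 32:170/107 33:141/125 34:135/125 35:130/124 36:131/123 37:132/122 38:131/121 39:129/121
(0, -50) (-1, 0) 22:124/119 23:131/124 24:134/124 25:126/114 26:104/73 27:121/57 28:175/77 29:204/85 30:205/84 31:196/88 32:157/86 33:108/92 34:121/114 35:129/123 36:131/125 37:134/122 38:130/121 39:129/121
(0, 40) (1, 0) 22:120/116 23:107/100 24:102/94 25:105/96 26:98/80 27:122/65 28:177/79 29:209/88 30:210/87 31:203/91 32:182/101 33:149/122 34:138/132 35:138/130 36:136/127 37:135/126 38:132/124 39:129/125
(0, 40) (-1, 0) 22:140/129 23:140/131 24:139/130 25:127/115 26:109/79 27:127/62 28:183/82 29:207/87 30:212/85 31:203/90 32:170/89 33:115/90 34:107/105 35:124/118 36:130/121 37:130/123 38:130/125 39:132/125
```

```bash
python3 -c "
from h import *
delta(.4686,-.2982,-.0305,.1956)"
```

```text
delta [0.0608 0.0052 0.1506] turn 0.008 t 16.3
```

```bash
echo '0.088,0.4,0.06,0.6,0.04;0.088,0.84,0.1,1.2,0.04;0.088,1.22,0.1,1.8,0.04;0.088,1.22,0.1,2.2,0.04;0.088,1.22,0.1,2.6,0.04;0.088,1.22,0.1,2.8,0.04;0.088,1.22,0.1,2.8,0.04;0.088,1.22,0.1,2.8,0.04' | python3 nudge.py
python3 -c "
from h import *
delta(.4686,-.2982,-.0305,.1956)"
```

```text
t: 16.97
eef_pos: [0.4686, -0.2989, -0.0196]
ee_rot: [3.141, 0.0, -1.376]
force: [-0.3, 0.2, 0.8]
width: 0.0872
gripper_force: 0.0
delta [-0.0007 -0.0002  0.0109] turn -0.0006 t 16.97
```

```bash
echo '0.088,-0.01,0,0.12,0;0.088,-0.01,0,0.22,0;0.088,-0.01,0,0.22,0;0.088,-0.01,0,0.22,0;0.05,-0.01,0,0.22,0;0.05,-0.01,0,0.22,0;0.05,-0.01,0,0.22,0;0.05,-0.01,0,0.22,0;0.05,-0.01,0,0.22,0;0.05,-0.01,0,0.22,0;0.05,-0.01,0,0.22,0;0.05,-0.01,0,0.22,0' | python3 nudge.py 15
python3 -c "
from h import *
delta(.6005,-.0281,.09,.1123)"
```

```text
t: 17.97
eef_pos: [0.4682, -0.2988, -0.0305]
ee_rot: [3.142, -0.0, -1.377]
force: [-0.6, 0.9, 2.2]
width: 0.0638
gripper_force: 15.0
delta [-0.2401 -0.182  -0.1205] turn 0.0817 t 17.97
```

In the tool's units: -0.12 m is -2.4, -0.2395 m is -4.79, 0.02 rad is 0.1.

```bash
echo '0.05,0,0,-0.3,0;0.05,0,0,-0.8,0;0.05,0,0,-1.5,0;0.05,-0.2,-0.16,-2.2,0.025;0.05,-0.6,-0.46,-2.4,0.05;0.05,-1.08,-0.82,-2.4,0.1;0.05,-1.56,-1.18,-2.4,0.15;0.05,-2.04,-1.54,-2.4,0.2;0.05,-2.52,-1.9,-2.4,0.25;0.05,-3,-2.28,-2.4,0.3;0.05,-3.48,-2.64,-2.4,0.35;0.05,-3.96,-3,-2.4,0.4;0.05,-4.44,-3.36,-2.4,0.41;0.05,-4.79,-3.64,-2.4,0.41;0.05,-4.79,-3.64,-2.4,0.41;0.05,-4.79,-3.64,-2.4,0.41;0.05,-4.79,-3.64,-2.4,0.41;0.05,-4.79,-3.64,-2.4,0.41;0.05,-4.79,-3.64,-2.4,0.41' | python3 nudge.py
python3 -c "
from h import *
delta(.6006,-.0286,.0015,.1123)"
```

```text
t: 19.55
eef_pos: [0.6002, -0.0295, 0.0894]
ee_rot: [3.141, 0.0, -1.46]
force: [-1.3, 0.6, -0.9]
width: 0.0636
gripper_force: 15.0
delta [-0.0009 -0.0005  0.0879] turn -0.0014 t 19.55
```

```bash
echo '0.05,-0.016,-0.008,0.4,-0.005;0.05,-0.016,-0.008,0.8,-0.005;0.05,-0.016,-0.008,1,-0.005;0.05,-0.016,-0.008,1.14,-0.005;0.05,-0.016,-0.008,1.2,-0.005;0.05,-0.016,-0.008,1.2,-0.005;0.05,-0.016,-0.008,1.2,-0.005' | python3 nudge.py
python3 -c "
from h import *
delta(.6006,-.0286,.0015,.1123)"
```

```text
t: 20.13
eef_pos: [0.6015, -0.0279, 0.03]
ee_rot: [-3.141, -0.0, -1.458]
force: [0.6, -0.6, -0.5]
width: 0.0641
gripper_force: 15.0
delta [0.0006 0.001  0.0285] turn 0.0007 t 20.13
```

In the tool's units: 0.024 m is 0.48, 0.0003 m is 0.006.

```bash
echo '0.05,0.006,0.008,0.12,0;0.05,0.006,0.008,0.24,0;0.05,0.006,0.008,0.34,0;0.05,0.006,0.008,0.42,0;0.05,0.006,0.008,0.48,0;0.05,0.006,0.008,0.52,0;0.05,0.006,0.008,0.52,0;0.05,0.006,0.008,0.52,0' | python3 nudge.py
python3 -c "
from h import *
delta(.6006,-.0286,.0015,.1123)"
```

```text
t: 20.8
eef_pos: [0.6006, -0.0282, 0.0033]
ee_rot: [3.141, -0.0, -1.458]
force: [0.5, -0.7, -0.1]
width: 0.064
gripper_force: 15.0
delta [0.0004 0.0001 0.0018] turn 0.0008 t 20.8
```

In the tool's units: 0.0023 m is 0.046, 0.0017 m is 0.034.

```bash
echo '0.05,0,0,0.02,0;0.05,0,0,0.02,0;0.05,0,0,0.034,0;0.05,0,0,0.034,0;0.05,0,0,0.046,0;0.05,0,0,0.046,0' | python3 nudge.py
```

```text
t: 21.3
eef_pos: [0.6007, -0.0282, 0.0015]
ee_rot: [-3.141, -0.0, -1.458]
force: [-1.4, 0.2, 3.7]
width: 0.0641
gripper_force: 15.0
```

In the tool's units: -0.12 m is -2.4, -0.06 m is -1.2.

```bash
echo '0.075,0,0,0,0;0.075,0,0,0,0;0.075,0,0,0,0;0.075,0,0,0,0;0.075,0,0,-0.2,0;0.075,0,0,-0.6,0;0.075,0,0,-1.2,0;0.088,0,0,-2,0;0.088,-0.6,0,-2.4,0;0.088,-1.2,0,-2.8,0;0.088,-1.2,0,-3,0;0.088,-1.2,0,-3,0;0.088,-1.2,0,-3,0' | python3 nudge.py
python3 - <<'E'
from meas import *
wristshot('w6')
v=refine('w6',(.6014,-.0282,.1123),rect(.055,.141),.048,half=4)
c,s=.9937,.1121;d=v[:2]-[.6014,-.0282];print('in pocket mm',1e3*(c*d[0]+s*d[1]),1e3*(-s*d[0]+c*d[1]),v[2]-.1123)
delta(.592,.373,.12,0)
E
```

```text
t: 22.38
eef_pos: [0.5939, 0.0317, 0.1519]
ee_rot: [-3.14, 0.001, -1.457]
force: [-0.5, 0.5, -0.5]
width: 0.0877
gripper_force: 0.0
w6 [ 0.6018 -0.0301  0.1134] n 160 edge med res mm {0: 0.25, 1: 2.25, 2: 0.25, 3: 2.25} mad 2.25
in pocket mm 0.16494182609675553 -1.9003955883012507 0.0011455775370860233
delta [-0.3398 -0.0372  0.0308] turn 0.1129 t 22.43
```

```bash
python3 - <<'E'
from meas import *
T=np.load('pics/w6.npy');f=cv2.imread('pics/w6.png').astype(np.float32)
v=(.6014,-.0282,.1123);c,s=np.cos(v[2]),np.sin(v[2])
def prof(P0,n,lo,hi,z=.048):
    o=np.arange(lo,hi,1.);u=np.array(P0)/1e3+o[:,None]/1e3*np.array(n)
    X=np.c_[v[0]+c*u[:,0]-s*u[:,1],v[1]+s*u[:,0]+c*u[:,1],np.full(len(u),z)]
    px=proj("wrist",X,T).astype(np.float32);L=cv2.remap(f,px[:,0],px[:,1],cv2.INTER_LINEAR)[:,0]
    print(P0,n,' '.join(f'{int(a)}:{int(x[1])}/{int(x[2]-x[0])}' for a,x in zip(o,L)))
for x in(-15,15): prof((x,0),(0,1),64,84);prof((x,0),(0,-1),64,84)
for y in(-50,40): prof((0,y),(1,0),22,40);prof((0,y),(-1,0),22,40)
E
echo '0.088,-6.8,-0.74,0.62,0.565;0.088,-6.8,-0.74,0.62,0.565;0.088,-6.8,-0.74,0.62,0.565;0.088,-6.8,-0.74,0.62,0.565;0.088,-6.8,-0.74,0.62,0.565;0.088,-6.8,-0.74,0.62,0.565;0.088,-6.8,-0.74,0.62,0.565;0.088,-6.8,-0.74,0.62,0.565;0.088,-6.8,-0.74,0.62,0.565;0.088,-6.8,-0.74,0.62,0.565;0.088,-6.8,-0.74,0.62,0.565;0.088,-6.8,-0.74,0.62,0.565;0.088,-6.8,-0.74,0.62,0.565;0.088,-6.8,-0.74,0.62,0.565' | python3 nudge.py
python3 - <<'E'
from meas import *
wristshot('w7')
v=refine('w7',(.592,.31,0),rect(.064,.15),.014)
v=refine('w7',v,rect(.064,.15),.014,half=4)
E
```

```text
(-15, 0) (0, 1) 64:79/37 65:77/35 66:96/40 67:104/50 68:83/41 69:70/33 70:83/39 71:127/57 72:182/84 73:199/88 74:182/84 75:141/63 76:93/34 77:58/6 78:59/-4 79:60/-4 80:60/-2 81:59/-2 82:58/-4 83:59/-4
(-15, 0) (0, -1) 64:137/61 65:97/44 66:77/36 67:99/47 68:118/54 69:134/58 70:159/73 71:183/86 72:191/88 73:189/84 74:165/75 75:99/42 76:49/6 77:56/-4 78:80/-3 79:85/-2 80:83/-4 81:82/-3 82:82/-4 83:81/-4
(15, 0) (0, 1) 64:79/36 65:77/35 66:93/43 67:103/45 68:89/37 69:79/30 70:79/35 71:127/58 72:189/85 73:197/91 74:184/84 75:145/66 76:94/39 77:61/9 78:54/-3 79:59/-3 80:59/-1 81:57/-3 82:58/-1 83:58/-2
(15, 0) (0, -1) 64:129/60 65:90/41 66:75/35 67:101/44 68:120/52 69:132/59 70:163/75 71:193/87 72:197/88 73:192/88 74:165/76 75:98/42 76:47/8 77:53/-4 78:77/-2 79:85/-2 80:84/-3 81:82/-3 82:83/-2 83:82/-3
(0, -50) (1, 0) 22:240/6 23:194/36 24:146/61 25:110/49 26:84/38 27:86/39 28:147/67 29:185/84 30:190/86 31:185/83 32:153/69 33:89/34 34:54/2 35:55/-5 36:62/-3 37:59/-5 38:62/-3 39:59/-2
(0, -50) (-1, 0) 22:232/6 23:172/46 24:140/64 25:114/51 26:93/42 27:126/56 28:172/78 29:186/84 30:190/85 31:182/82 32:158/72 33:157/72 34:177/79 35:179/81 36:178/83 37:179/84 38:177/82 39:179/81
(0, 40) (1, 0) 22:158/36 23:146/63 24:140/64 25:107/52 26:79/37 27:103/49 28:162/74 29:194/88 30:198/88 31:189/83 32:153/68 33:82/26 34:47/-4 35:54/-4 36:55/-3 37:59/-2 38:60/-2 39:64/-3
(0, 40) (-1, 0) 22:154/38 23:152/65 24:144/67 25:111/51 26:86/40 27:122/57 28:179/85 29:197/88 30:196/87 31:192/88 32:166/77 33:143/67 34:145/66 35:167/75 36:189/87 37:193/87 38:194/86 39:192/87
t: 23.6
eef_pos: [0.5927, 0.372, 0.1203]
ee_rot: [-3.142, 0.0, -1.572]
force: [-0.3, 0.3, 0.1]
width: 0.0874
gripper_force: 0.0
w7 [ 0.5937  0.3112 -0.0058] n 160 edge med res mm {0: -0.75, 1: -0.25, 2: -0.75, 3: -0.25} mad 0.75
w7 [ 0.5937  0.3113 -0.0057] n 160 edge med res mm {0: -0.75, 1: -0.25, 2: -0.75, 3: -0.25} mad 0.75
```

```bash
python3 -c "
from h import *
delta(.5937,.3113,-.0305,-.0058)"
```

```text
delta [ 0.061  -0.0011  0.1509] turn 0.0044 t 23.65
```

In the tool's units: 0.14 m is 2.8, 0.13 m is 2.6, 0.0044 rad is 0.022.

```bash
echo '0.088,0.4,-0.02,0.6,0.022;0.088,0.84,-0.02,1.2,0.022;0.088,1.22,-0.02,1.8,0.022;0.088,1.22,-0.02,2.2,0.022;0.088,1.22,-0.02,2.6,0.022;0.088,1.22,-0.02,2.8,0.022;0.088,1.22,-0.02,2.8,0.022;0.088,1.22,-0.02,2.8,0.022' | python3 nudge.py
python3 -c "
from h import *
delta(.5937,.3113,-.0305,-.0058)"
```

```text
t: 24.32
eef_pos: [0.5936, 0.3124, -0.0195]
ee_rot: [-3.142, -0.0, -1.575]
force: [0.2, 0.1, -0.0]
width: 0.0874
gripper_force: 0.0
delta [ 0.0011 -0.0001  0.011 ] turn 0.0014 t 24.32
```

In the tool's units: 0.011 m is 0.22, 0.006 m is 0.12, 0.001 rad is 0.005.

```bash
echo '0.088,0.016,0,0.12,0.005;0.088,0.016,0,0.22,0.005;0.088,0.016,0,0.22,0.005;0.088,0.016,0,0.22,0.005;0.05,0.016,0,0.22,0.005;0.05,0.016,0,0.22,0.005;0.05,0.016,0,0.22,0.005;0.05,0.016,0,0.22,0.005;0.05,0.016,0,0.22,0.005;0.05,0.016,0,0.22,0.005;0.05,0.016,0,0.22,0.005;0.05,0.016,0,0.22,0.005' | python3 nudge.py 15
python3 -c "
from h import *
delta(.6006,-.0286,.09,.1123)"
```

```text
t: 25.32
eef_pos: [0.5934, 0.3118, -0.0305]
ee_rot: [-3.141, 0.0, -1.576]
force: [-0.9, -0.6, 5.1]
width: 0.0641
gripper_force: 15.7
delta [ 0.3403 -0.009  -0.1206] turn -0.1176 t 25.32
```

In the tool's units: -0.005 m is -0.1, 0.005 m is 0.1, -0.005 rad is -0.025.

```bash
echo '0.05,0,0,-0.3,0;0.05,0,0,-0.8,0;0.05,0.1,0,-1.5,0;0.05,0.4,-0.02,-2.2,-0.025;0.05,0.9,-0.04,-2.4,-0.075;0.05,1.5,-0.06,-2.4,-0.125;0.05,2.1,-0.08,-2.4,-0.2;0.05,2.7,-0.1,-2.4,-0.25;0.05,3.3,-0.12,-2.4,-0.3;0.05,3.9,-0.14,-2.4,-0.35;0.05,4.5,-0.16,-2.4,-0.4;0.05,5.1,-0.16,-2.4,-0.45;0.05,5.7,-0.18,-2.4,-0.5;0.05,6.3,-0.18,-2.4,-0.55;0.05,6.66,-0.18,-2.4,-0.585;0.05,6.78,-0.18,-2.4,-0.585;0.05,6.78,-0.18,-2.4,-0.585;0.05,6.78,-0.18,-2.4,-0.585;0.05,6.78,-0.18,-2.4,-0.585;0.05,6.78,-0.18,-2.4,-0.585' | python3 nudge.py
python3 -c "
from h import *
delta(.6004,-.0276,.0175,.1123)"
```

```text
t: 26.98
eef_pos: [0.6005, -0.0263, 0.089]
ee_rot: [3.142, 0.0, -1.458]
force: [0.1, 0.8, -0.4]
width: 0.0636
gripper_force: 15.0
delta [0.0013 0.0003 0.0715] turn 0.0004 t 26.98
```

In the tool's units: 0.04 m is 0.8, 0.038 m is 0.76.

```bash
echo '0.05,0.016,0,0.3,0;0.05,0.016,0,0.6,0;0.05,0.016,0,0.76,0;0.05,0.016,0,0.8,0;0.05,0.016,0,0.8,0;0.05,0.016,0,0.8,0' | python3 nudge.py
python3 -c "
from h import *
delta(.6004,-.0276,.0175,.1123)"
```

```text
t: 27.48
eef_pos: [0.601, -0.0278, 0.0496]
ee_rot: [-3.141, -0.0, -1.458]
force: [-0.3, -0.2, -0.9]
width: 0.0638
gripper_force: 15.0
delta [-0.0003  0.0006  0.0321] turn 0.0 t 27.48
```

```bash
echo '0.05,0,0.006,0.16,0;0.05,0,0.006,0.3,0;0.05,0,0.006,0.42,0;0.05,0,0.006,0.5,0;0.05,0,0.006,0.56,0;0.05,0,0.006,0.59,0;0.05,0,0.006,0.59,0;0.05,0,0.006,0.59,0' | python3 nudge.py
python3 -c "
from h import *
delta(.6004,-.0276,.0175,.1123)"
```

```text
t: 28.15
eef_pos: [0.6004, -0.0283, 0.0196]
ee_rot: [-3.142, -0.0, -1.459]
force: [0.4, -0.1, -0.8]
width: 0.0641
gripper_force: 15.0
delta [-0.0006 -0.0001  0.0021] turn -0.0007 t 28.15
```

In the tool's units: 0.0023 m is 0.046, 0.0017 m is 0.034.

```bash
echo '0.05,0,0,0.02,0;0.05,0,0,0.02,0;0.05,0,0,0.034,0;0.05,0,0,0.034,0;0.05,0,0,0.046,0;0.05,0,0,0.046,0' | python3 nudge.py
```

```text
t: 28.65
eef_pos: [0.6003, -0.0282, 0.0175]
ee_rot: [-3.141, -0.0, -1.459]
force: [-1.4, 0.4, -0.1]
width: 0.0634
gripper_force: 15.1
```

```bash
echo '0.05,0,0,0.012,0;0.05,0,0,0.012,0;0.05,0,0,0.02,0;0.05,0,0,0.02,0' | python3 nudge.py
```

```text
t: 28.98
eef_pos: [0.6004, -0.0282, 0.0174]
ee_rot: [-3.141, -0.0, -1.459]
force: [-4.0, 0.6, 8.8]
width: 0.0638
gripper_force: 15.2
```

In the tool's units: -0.06 m is -1.2, -0.15 m is -3.

```bash
echo '0.075,0,0,0,0;0.075,0,0,0,0;0.075,0,0,0,0;0.075,0,0,0,0;0.075,0,0,-0.2,0;0.075,0,0,-0.6,0;0.075,0,0,-1.2,0;0.088,0,0,-2,0;0.088,-0.6,0.6,-2.4,0;0.088,-1.2,1,-2.8,0;0.088,-1.4,1,-3,0;0.088,-1.4,1,-3,0;0.088,-1.4,1,-3,0;0.088,-1.4,1,-3,0' | python3 nudge.py
python3 - <<'E'
from meas import *
wristshot('w8')
c,s=np.cos(.1123),np.sin(.1123)
def inj(v):
    d=v[:2]-np.array([.6014,-.0282]);return (1e3*np.array([c*d[0]+s*d[1],-s*d[0]+c*d[1]])).round(1),round(v[2]-.1123,4)
print(inj(refine('w8',(.6014,-.0282,.1123),rect(.064,.15),.062,half=4)))
v=refine('w8',(.487,-.040,-.1295),rect(.04,.2),.054,half=9);v=refine('w8',v,rect(.04,.2),.054,half=5);print(inj(v))
E
```

```text
t: 30.15
eef_pos: [0.5426, 0.0357, 0.1663]
ee_rot: [3.141, 0.0, -1.459]
force: [-0.5, 0.4, -0.0]
width: 0.0878
gripper_force: 0.0
w8 [ 0.6011 -0.0287  0.1122] n 153 edge med res mm {0: 0.25, 1: 0.25, 2: -0.25, 3: -0.25} mad 0.25
(array([-0.3, -0.5]), np.float64(-0.0001))
w8 [ 0.4871 -0.0376 -0.1318] n 160 edge med res mm {0: -0.25, 1: 1.25, 2: -0.25, 3: 4.5} mad 1.25
w8 [ 0.4871 -0.0389 -0.1318] n 160 edge med res mm {0: -0.25, 1: -0.25, 2: -0.25, 3: -0.75} mad 0.25
(array([-114.8,    2.2]), np.float64(-0.2441))
```

```bash
python3 -c "
from h import *
delta(.4305,-.0475,.1,.1123+np.pi/2)"
```

```text
delta [0.0698 0.1205 0.0659] turn -1.5719 t 30.2
```

```bash
echo '0.088,1.4,2.41,0,-0.625;0.088,1.4,2.41,0,-1.25;0.088,1.4,2.41,0,-1.875;0.088,1.4,2.41,0,-2.5;0.088,1.4,2.41,0.4,-3.125;0.088,1.4,2.41,0.8,-3.75;0.088,1.4,2.41,1.2,-4.375;0.088,1.4,2.41,1.32,-5;0.088,1.4,2.41,1.32,-5.625;0.088,1.4,2.41,1.32,-6.25;0.088,1.4,2.41,1.32,-6.875;0.088,1.4,2.41,1.32,-7.5;0.088,1.4,2.41,1.32,-7.86;0.088,1.4,2.41,1.32,-7.86;0.088,1.4,2.41,1.32,-7.86;0.088,1.4,2.41,1.32,-7.86;0.088,1.4,2.41,1.32,-7.86' | python3 nudge.py
python3 -c "
from h import *
delta(.4305,-.0475,-.012,.1123+np.pi/2)
print(arm.get_state()['q'])"
```

```text
t: 31.62
eef_pos: [0.4307, -0.0475, 0.1]
ee_rot: [3.141, 0.001, 0.11]
force: [-0.2, 0.5, 0.1]
width: 0.0877
gripper_force: 0.0
delta [-1.00e-04 -0.00e+00  1.12e-01] turn -0.0019 t 31.62
[ 3.48763977e-01  4.61675427e-02 -6.31896833e-01 -2.84042483e-05
 -8.93477391e-01  1.33245828e+00]
```

Descend, then begin the push slowly.

```bash
echo '0.088,0,0,0.7,-0.01;0.088,0,0,1.4,-0.01;0.088,0,0,1.9,-0.01;0.088,0,0,2.16,-0.01;0.088,0,0,2.24,-0.01;0.088,0,0,2.24,-0.01;0.088,0,0,2.24,-0.01' | python3 nudge.py
echo '0.088,0.1,0,0,0;0.088,0.2,0,0,0;0.088,0.3,0,0,0;0.088,0.4,0,0,0;0.088,0.5,0,0,0;0.088,0.6,0,0,0;0.088,0.68,0,0,0;0.088,0.76,0,0,0;0.088,0.84,0,0,0;0.088,0.92,0,0,0;0.088,1,0,0,0;0.088,1.08,0,0,0;0.088,1.16,0,0,0;0.088,1.2,0,0,0;0.088,1.2,0,0,0' | python3 nudge.py
python3 - <<'E'
from meas import *
wristshot('w9');f=arm.grab_frame('top')[:,:,::-1];cv2.imwrite('pics/t9.png',f)
delta(.5184,-.0376,-.012,.1123+np.pi/2)
# bright top of keeper in top view
h=cv2.cvtColor(f,cv2.COLOR_BGR2HSV);m=((h[:,:,1]<40)&(h[:,:,2]>180)).astype(np.uint8);m[:130]=0;m[245:]=0;m[:,:220]=0;m[:,318:]=0
n,l,st,ce=cv2.connectedComponentsWithStats(m);print([(s.tolist(),c.round(1).tolist()) for s,c in zip(st[1:],ce[1:]) if s[4]>40])
E
```

```text
t: 32.2
eef_pos: [0.4313, -0.0471, -0.0112]
ee_rot: [3.141, -0.0, 0.115]
force: [0.3, 0.9, -0.2]
width: 0.0874
gripper_force: 0.0
t: 33.45
eef_pos: [0.4913, -0.04, -0.0118]
ee_rot: [-3.141, -0.001, 0.115]
force: [-1.8, 0.3, -0.8]
width: 0.0878
gripper_force: 0.5
delta [0.0272 0.0008 0.0004] turn 0.003 t 33.55
[([248, 155, 34, 14, 213], [268.7, 159.6])]
```

```bash
cat >>meas.py <<'E'
def toj(v):
    c,s=np.cos(.1123),np.sin(.1123);d=v[:2]-np.array([.6014,-.0282]);return (1e3*np.array([c*d[0]+s*d[1],-s*d[0]+c*d[1]])).round(1),round(v[2]-.1123,4)
def fromj(x,y,a=0):
    c,s=np.cos(.1123),np.sin(.1123);return (.6014+c*x-s*y,-.0282+s*x+c*y,.1123+a)
E
python3 - <<'E'
from meas import *
for y in(-.008,0,.008,.016):
  v=refine('w9',fromj(-.0825,y),rect(.04,.2),.054,half=9,skip=(2,));print(toj(v))
overlay('w9',[(fromj(-.0825,0),rect(.04,.2),.054),(fromj(0,0),rect(.064,.15),.062)],'w9o',(0,0,560,420),1.4)
E
```

```text
w9 [ 0.5285 -0.0494  0.1063] n 64 edge med res mm {0: 0.25, 1: -0.25} mad 0.75
(array([-74.8, -12.9]), np.float64(-0.006))
w9 [ 0.5264 -0.0289  0.1155] n 103 edge med res mm {0: -0.25, 1: 0.25, 3: -0.25} mad 0.25
(array([-74.6,   7.7]), np.float64(0.0032))
w9 [ 0.5265 -0.0288  0.1131] n 103 edge med res mm {0: 0.25, 1: -0.25, 3: -0.25} mad 0.25
(array([-74.5,   7.8]), np.float64(0.0008))
w9 [ 0.5265 -0.0289  0.1135] n 103 edge med res mm {0: 0.25, 1: 0.25, 3: -0.25} mad 0.25
(array([-74.5,   7.7]), np.float64(0.0012))
```

View pics/w9o.png

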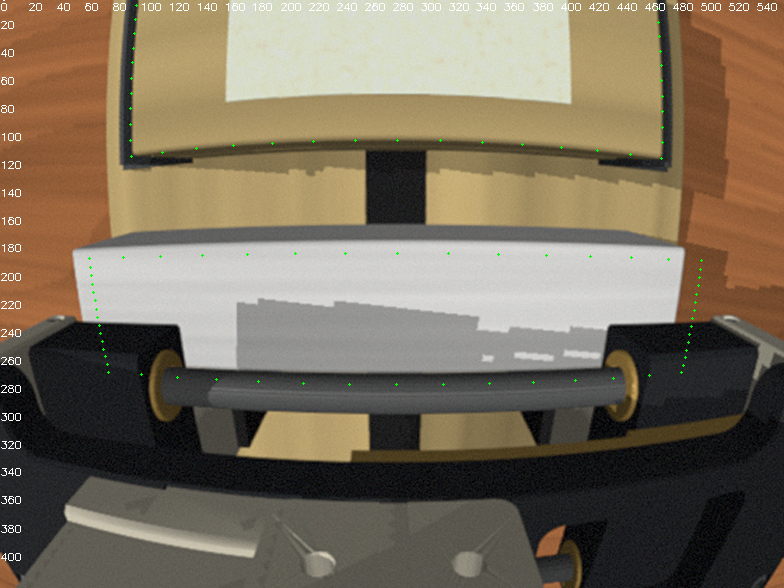

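Units first: shifts go in units of 50 mm and turns go in units of 0.2 rad. So 0.02 m is 0.4, 0.019 m is 0.38.

```bash
echo '0.088,0.06,0,0,0;0.088,0.12,0,0,0;0.088,0.18,0,0,0;0.088,0.24,0,0,0;0.088,0.3,0,0,0;0.088,0.35,0,0,0;0.088,0.38,0,0,0;0.088,0.4,0,0,0;0.088,0.4,0,0,0' | python3 nudge.py
echo '0.088,0.01,0,0,0;0.088,0.01,0,0,0;0.088,0.02,0,0,0;0.088,0.02,0,0,0' | python3 nudge.py
```

```text
t: 34.3
eef_pos: [0.5108, -0.0379, -0.0118]
ee_rot: [-3.142, -0.001, 0.115]
force: [-0.6, -1.1, -0.5]
width: 0.0877
gripper_force: 0.7
t: 34.63
eef_pos: [0.5112, -0.0379, -0.0117]
ee_rot: [-3.142, -0.0, 0.115]
force: [-2.1, 0.3, -0.0]
width: 0.0873
gripper_force: 1.1
```

```bash
echo '0.088,0.01,0,0,0;0.088,0.01,0,0,0;0.088,0.02,0,0,0;0.088,0.02,0,0,0' | python3 nudge.py | sed -n '2p;4p'; echo '0.088,0.01,0,0,0;0.088,0.01,0,0,0;0.088,0.02,0,0,0;0.088,0.02,0,0,0' | python3 nudge.py | sed -n '2p;4p'
python3 - <<'E'
from meas import *
wristshot('w10')
for y in(0,.008): print(toj(refine('w10',fromj(-.056,y),rect(.04,.2),.054,half=7,skip=(2,))))
E
```

```text
eef_pos: [0.5124, -0.0378, -0.0117]
force: [-2.0, -0.1, -0.4]
eef_pos: [0.5134, -0.0377, -0.0117]
force: [-2.4, -0.7, -2.1]
w10 [ 0.5484 -0.0265  0.1109] n 102 edge med res mm {0: -0.25, 1: -0.25, 3: -0.25} mad 0.25
(array([-52.5,   7.6]), np.float64(-0.0014))
w10 [ 0.5484 -0.0265  0.1114] n 101 edge med res mm {0: 0.0, 1: -0.25, 3: -0.25} mad 0.25
(array([-52.5,   7.6]), np.float64(-0.0009))
```

```bash
for i in 1 2; do echo '0.088,0.008,0,0,0;0.088,0.016,0,0,0;0.088,0.016,0,0,0;0.088,0.016,0,0,0' | python3 nudge.py | sed -n '2p;4p'; done
```

```text
eef_pos: [0.5141, -0.0376, -0.0117]
force: [-1.2, -1.1, -0.3]
eef_pos: [0.5149, -0.0375, -0.0117]
force: [-2.3, -0.2, -1.2]
```

```bash
for i in 1 2 3; do echo '0.088,0.008,0,0,0;0.088,0.016,0,0,0;0.088,0.016,0,0,0;0.088,0.016,0,0,0' | python3 nudge.py | sed -n '2p;4p'; done
```

```text
eef_pos: [0.5157, -0.0374, -0.0117]
force: [-2.0, 0.2, -0.9]
eef_pos: [0.5158, -0.0374, -0.0117]
force: [-5.2, 0.2, 2.1]
eef_pos: [0.5158, -0.0374, -0.0117]
force: [-8.0, 1.6, 4.9]
```

In the tool's units: -0.15 m is -3, -0.14 m is -2.8.

```bash
echo '0.088,0.012,0,0,0;0.088,0.012,0,0,0;0.088,-0.1,0,0,0;0.088,-0.4,0,0,0;0.088,-0.7,0,-0.4,0;0.088,-0.8,0,-1.2,0;0.088,-0.8,0,-2,0;0.088,-0.8,0,-2.8,0;0.088,-0.8,0,-3,0;0.088,-0.8,0,-3,0;0.088,-0.8,0,-3,0' | python3 nudge.py
python3 - <<'E'
from meas import *
wristshot('w11')
# white/gray boundary: use profiles on keeper front and back top edges, and ends
T=np.load('pics/w11.npy');f=cv2.imread('pics/w11.png').astype(np.float32)
def prof(P0,n,lo,hi,z=.054,k=.0):
    v=fromj(0,0);c,s=np.cos(v[2]),np.sin(v[2]);o=np.arange(lo,hi,1.);u=np.array(P0)/1e3+o[:,None]/1e3*np.array(n)
    X=np.c_[v[0]+c*u[:,0]-s*u[:,1],v[1]+s*u[:,0]+c*u[:,1],np.full(len(u),z)]
    px=proj("wrist",X,T).astype(np.float32);L=cv2.remap(f,px[:,0],px[:,1],cv2.INTER_LINEAR)[:,0]
    print(P0,n,' '.join(f'{int(a)}:{int(x[1])}/{int(x[2]-x[0])}' for a,x in zip(o,L)))
for y in(-60,60): prof((0,y),(1,0),-46,-26);prof((0,y),(1,0),-84,-66)
prof((-54,0),(0,1),95,115);prof((-54,0),(0,-1),85,105)
print(toj(refine('w11',fromj(0,0),rect(.064,.15),.062,half=4)))
E
```

```text
t: 37.93
eef_pos: [0.4789, -0.0414, 0.1396]
ee_rot: [-3.141, -0.005, 0.115]
force: [-1.0, -0.2, -0.4]
width: 0.0877
gripper_force: 0.0
(0, -60) (1, 0) -46:226/2 -45:226/1 -44:225/1 -43:226/1 -42:224/1 -41:225/2 -40:226/2 -39:227/2 -38:227/2 -37:228/2 -36:231/0 -35:227/-1 -34:160/8 -33:88/23 -32:78/37 -31:127/59 -30:163/75 -29:173/79 -28:169/79 -27:167/77
(0, -60) (1, 0) -84:167/77 -83:171/76 -82:168/77 -81:168/76 -80:166/79 -79:167/78 -78:169/77 -77:154/73 -76:134/63 -75:122/56 -74:136/33 -73:193/4 -72:223/1 -71:226/1 -70:225/2 -69:225/1 -68:227/1 -67:227/0
(0, 60) (1, 0) -46:219/2 -45:224/1 -44:222/3 -43:222/2 -42:222/2 -41:222/1 -40:222/1 -39:218/0 -38:219/5 -37:219/1 -36:214/3 -35:186/4 -34:124/10 -33:76/22 -32:66/37 -31:114/50 -30:158/73 -29:170/79 -28:168/80 -27:167/78
(0, 60) (1, 0) -84:176/79 -83:176/79 -82:174/80 -81:175/81 -80:174/81 -79:176/80 -78:173/79 -77:176/81 -76:175/79 -75:158/67 -74:149/31 -73:193/5 -72:218/0 -71:223/1 -70:221/0 -69:222/1 -68:221/2 -67:220/1
(-54, 0) (0, 1) 95:222/1 96:223/2 97:222/2 98:222/1 99:222/1 100:224/2 101:222/1 102:224/0 103:224/2 104:225/1 105:225/0 106:221/4 107:162/42 108:113/87 109:99/104 110:103/101 111:109/101 112:112/105 113:115/108 114:117/110
(-54, 0) (0, -1) 85:227/1 86:225/1 87:226/1 88:226/1 89:225/2 90:227/1 91:224/0 92:191/6 93:138/30 94:116/50 95:114/51 96:116/54 97:120/53 98:121/55 99:126/55 100:123/57 101:127/57 102:126/57 103:111/57 104:88/65
w11 [ 0.5996 -0.0288  0.1138] n 155 edge med res mm {0: 1.75, 1: -0.25, 2: 0.75, 3: -0.25} mad 0.25
(array([-1.8, -0.4]), np.float64(0.0015))
```

```bash
python3 - <<'E'
from meas import *
T=np.load('pics/w11.npy');f=cv2.imread('pics/w11.png').astype(np.float32)
v=fromj(0,0);c,s=np.cos(v[2]),np.sin(v[2])
for y in(-50,50):
  for lo in(-40,26):
    o=np.arange(lo,lo+16.);u=np.c_[o,np.full(16,y)]/1e3
    X=np.c_[v[0]+c*u[:,0]-s*u[:,1],v[1]+s*u[:,0]+c*u[:,1],np.full(16,.062)]
    px=proj("wrist",X,T).astype(np.float32);L=cv2.remap(f,px[:,0],px[:,1],cv2.INTER_LINEAR)[:,0]
    print(y,' '.join(f'{int(a)}:{int(x[1])}/{int(x[2]-x[0])}' for a,x in zip(o,L)))
E
```

```text
-50 -40:227/2 -39:225/1 -38:228/1 -37:229/1 -36:230/1 -35:194/2 -34:115/17 -33:76/35 -32:112/53 -31:161/72 -30:169/80 -29:172/78 -28:168/77 -27:166/77 -26:166/76 -25:158/76
-50 26:171/78 27:170/79 28:174/80 29:174/81 30:176/80 31:153/68 32:98/34 33:54/2 34:47/-4 35:51/0 36:56/-1 37:70/-3 38:79/-5 39:82/-3 40:91/-4 41:85/-3
50 -40:221/2 -39:219/2 -38:221/1 -37:219/1 -36:209/0 -35:157/4 -34:89/19 -33:67/30 -32:103/48 -31:148/69 -30:170/79 -29:170/78 -28:166/76 -27:167/75 -26:159/75 -25:162/75
50 26:173/81 27:177/81 28:178/80 29:178/81 30:182/82 31:159/72 32:95/33 33:50/0 34:50/-4 35:45/-1 36:56/-2 37:74/-3 38:80/-2 39:76/-1 40:72/-1 41:79/-3
```

Cover spans −32 to +32 mm, so it is centred; the keeper is flush with the stops. Handing in.

```bash
python3 -c "
from station import arm
print(arm.job_done())"
```

```text
the job is handed in; nothing more can be done
None
```

The job is handed in: tray, spacer and cover are stacked in the pocket and the keeper is flush against both end stops about 7 mm off centre (18 mm allowed), as measured in the last wrist picture. The judge's verdict was not shown, and the bystanders were not checked again afterwards.

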